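Prop the shaking incubator's hood open

ROBOT

A 6-joint arm with a two-finger parallel gripper is mounted at the origin on a cart in front of the work surface, level with it; the furniture and walls round the work are solid. World frame = base frame: x ahead of the robot, y to its left, z up, the work surface at z = 0. Lengths are in m, angles in rad, forces in N, time in s.
With the tool pointing down it reaches from about 0.25 to 0.85 m from the base axis. Payload 12.5 kg.
Tool frame: the origin (TCP) lies at the very end of the fingers, on their centre line; the grasp point (between the pads) lies 19 mm behind it; z points along the fingers, y is the direction in which the jaws open and shut (so a half turn about z gives the same grasp; the last joint's range is limited). The gripper opens to 93 mm and grips with 3 to 60 N. Pads are 15 mm wide; open, the fingers measure 128 mm over their backs; the gripper's body (75 mm by 188 mm) begins 65 mm behind the grasp point.
Start: joints at [-1.287, 0.351, 1.652, -0, 1.139, -0.085], TCP at [0.198, -0.513, 0.183] pointing down, gripper open.
Joint ranges: [-2.75, 2.75], [-0.79, 2.1], [0.01, 2.65], [-1.57, 4.71], [0.07, 3.14], [-2.87, 2.87]. Speed limits (rad/s): [2.22, 2.22, 2.79, 3.14, 3.14, 3.14].

INTERFACE

Orientations are given as a unit quaternion [x, y, z, w].
In Python, from station import manip gives the robot as it stands.
- The arm moves only by the tool move_arm, never from a script. Its argument "steps" is a list of rows, each a list of 3 entries, a list of its own where there are three numbers: the shift along the tool's x, y, z in mm, then the turn, a rotation vector about the tool's x, y, z in rad, then the gripper command: -1 is fully open, 1 is shut, values between are in proportion. A call has exactly 5 rows; each row shifts and turns the commanded pose from where the row before left it, along the tool's axes as they then stand; what a row does not reach is not made up. A row lasts 1/8 s, in which the tool goes at most 62.5 mm and 10.7 degrees, less where a joint would pass 70% of its speed; a pose out of reach is approached as far as the arm can. A call is refused whole if a number of a shift passes 62.5 or a number of a turn 0.188, either way. A call with a gripper value outside its range is refused whole. The fingers move at their own pace and stop on an object; the grip force is fixed at half the most. Time passes only in rows, so rows that do not move let the fingers close, or fill a call up. It gives the time, the measured TCP pose, the force and the opening at its end, in the units of the state.
- manip.state(): the state, without advancing time (a new reading comes with each control period).
- manip.snapshot(name): name is "scene" or "top"; returns (picture, depth): 384x512x3 uint8, red, green, blue; 384x512 float32, m along the optical axis (not along the pixel's ray), 0 where there is no reading.
- manip.camera_info(name): a dict with "camera_matrix" (3x3 intrinsics, pixels), "T" (4x4, takes a point from camera to world coordinates). Camera axes: x right, y down, z forward; pixel columns grow to the right and rows downward; lengths in m; the calibration is good to about 2 mm. A picture is of the moment at which its call begins. camera_info takes no time and is no camera call.
- manip.hand_in(): hands the job in, once; it reports no verdict.
Trained networks look in the newest picture that a camera, given by its name, has taken for a name from the list of things; names that differ only in an ending like _2 or _b are one class to them, and where a whole thing is asked for, a point or a joint stands for the part that bears it (a point fixed in the world has none). Each returns a list of dicts, best first, with "confidence" (0 to 1); they miss things now and then, are a little off and sometimes report something else, mostly with a low value. They report only what shows in the picture. A call takes as long as a camera call.
- manip.spot_in(camera, query): "point" ([x, y, z] in m, in world coordinates, good to about 4 mm: the middle of the surface that is visible of it).
- manip.tip_of(camera, query): "point" ([x, y, z] in m, in world coordinates, good to about 4 mm: a listed point, or the origin of a listed thing).
The state is a dict: "t": time; "joint_positions": joint angles; "qvel": joint speeds; "joint_torque": joint torques, N m; "ee_pos": TCP position; "tcp_rot": TCP orientation; "force": force on the tool from outside, world axes, zero at the start; "torque": the same for the moment, N m; "opening": finger opening in m.
Only numpy, scipy, OpenCV 4.12 (cv2) and the standard library are available. Lean on these libraries where they do the work, as an engineer would, in place of code of your own. Each camera call takes 0.05 s, during which the arm holds its last target. There are 200 camera calls.

TASK

The bench shaking incubator has to stand open: raise its hood by the front handle until it stays up by itself, swing the prop rod that lies inside along the right-hand side up until it leans against the underside of the hood, then carry the hood gently back down until you feel the rod take it, its ball end home in the socket under the hood, and let go. Do not drop the hood or force it onto the rod, and leave the culture dish inside and the things standing round the incubator where they are.

Things in the scene. Friction and masses are not known exactly. Their poses are not given: they have to be found in the camera images.
- incubator: Low white bench shaking incubator, fixed, 230 deep (x) x 280 wide (y) x 109 mm high with its grey hood shut. Origin: centre of its underside; x to its rear (away from the robot at yaw 0), y to its left, z up. Under the hood an open well: walls 10 mm thick, sides and rear 94 mm high, front 76 mm; floor at height 30 mm, black shaker platform (height 40 mm) from y = -45 to 120 mm.
- hood (a joint): Angle of the hood about its rear hinge, rad: 0 shut, grows as its front rises, stop at 1.40. About 0.8 kg; lifting takes 6 N at the handle. Hinge friction holds it where it is left above about 1.28; lower, it falls shut unless carried. On the rod it stands somewhere from 0.85 to 1.02, felt only as the rod takes it. Let go 10 mm too early it drops; keep the handle under 0.1 m/s going down.
- prop_rod (a joint): Angle of the rod about its pivot, rad: 0 lying level, pointing to the incubator's front, 1.57 upright, limit 2.2. Loose pivot: left short of upright the rod drops back; left past it, it leans back on the hood's underside. It touches there at about 2.02 with the hood at 1.33; home in the socket it stands at 1.55 to 1.75. Standing forward of that as the hood comes down, it is pushed flat.
- hood_handle (a point): Centre of the hood's handle, a round steel bar 10 mm thick, 100 mm long, parallel to the incubator's y, 236 mm in front of the hinge axis and level with it when shut (height 105 mm), 25 mm clear of the hood's front edge. It moves with the hood in an arc about the hinge.
- hood_hinge (a point): Point on the hinge axis at the middle of the hood's width: 93 mm behind the incubator's centre, 105 mm above the worktop; the axis is parallel to the incubator's y. The hood is a grey panel with a clear window, 280 mm wide, reaching 206 mm from the hinge, with a front lip 26 mm deep and side lips 10 mm deep. Raised, it leans over the well.
- hood_socket (a point): Middle of where the socket may be: in a grey channel under the hood's right side, in the rod's plane, 103 mm from the hinge axis along the hood, 11.5 mm below it (hood shut). The channel is clamped in slots: the ball's true home lies up to 9 mm from here along the hood. Hinge side: a smooth track; handle side: a shoulder 18 mm deep. The ball slides along the track and drops in at the shoulder.
- rod_end: The 11 mm steel ball at the free end of the prop rod, 112 mm from the pivot; origin at its centre. It must not be forced hard against the hood: pressing the handle down with more than about 15 N once the rod carries the hood is too much.
- rod_grip (a point): Middle of the round black finger button, a 24 mm long, 18 mm thick roller lying across the rod (along the incubator's y), 62 mm from the pivot: held by its two ends it turns freely on its pin while the rod (steel, 8 mm) swings. Lying down, its axis is 69 mm above the worktop and 39 mm above the well floor, 45 mm from the right wall, 40 mm from the platform.
- rod_pivot (a point): The rod's pivot, in the well, 80 mm in front of the hinge axis, 36 mm below it, 85 mm right of the incubator's middle; axis parallel to the incubator's y: the rod swings in an upright plane from front to rear. The raised hood leans over it, so the rod can be brought past upright only with the gripper tilted 20 to 50 degrees, its back leaning to the incubator's front.
- dish_centre (a point): Centre of the culture dish, 94 mm across and 15 mm high, lying loose on the shaker platform in the well, left of the rod. Not to be moved.
- jar: Brown jar with a blue cap, 56 mm across, 80 mm high, on the worktop to the left of the incubator; origin at the centre of its underside. Not to be moved.
- bottle: Clear bottle with a blue cap, 68 mm across, 138 mm high, on the worktop to the left of the incubator, further back; origin at the centre of its underside. Not to be moved.
- tip_box: Shut green box, 82 x 122 x 38 mm, on the worktop to the right of the incubator; origin at the centre of its underside. Not to be moved.

How it is judged:
By the outcome, as a careful person would: the job done as asked, in the order asked, and still so for the second after the job is handed in, with the robot touching nothing.
It also fails if it takes over 72 s, if anything falls off the work surface, if the arm or the gripper's body presses on something with over 40 N, if the wrist force passes 120 N, or if a joint passes its speed limit or range.

## Working session

There is one attempt and no reset: what is moved stays moved. The work goes in short steps, Python scripts to look and compute and a tool call to move; the robot and the scene stay as the last step left them, time stands still between calls to the robot, and variables do not carry over. Pictures are saved under pics/ and viewed, about 8 in all and at most 12, crops included, and the job is handed in when it is done.

Besides the shell and the picture viewer there is one more tool, called after ">>>" as name([rows], argument=value, ...), one row to a line, values as JSON. move_arm: Moves the arm, as the interface text tells. Its arguments: {"type":"object","properties":{"steps":{"type":"array","items":{"type":"array"}}},"required":["steps"]}

```bash
mkdir -p pics; ls; cat > h.py <<'E'
import numpy as np,cv2
from station import manip
def snap(c,n):
    p,d=manip.snapshot(c); cv2.imwrite(f'pics/{n}.png',p[:,:,::-1]); return p,d
E
python3 - <<'E'
from h import *
print(manip.state())
for c in('scene','top'):
    p,d=snap(c,c+'0')
    i=manip.camera_info(c); print(c,np.round(i['camera_matrix'],1).tolist(),np.round(i['T'],3).tolist())
    for q in ['hood_handle','hood_hinge','incubator','rod_pivot','rod_grip','rod_end','dish_centre','jar','bottle','tip_box']:
        for r in manip.tip_of(c,q)[:2]: print(q,np.round(r['point'],4),round(r['confidence'],2))
a=cv2.imread('pics/scene0.png');b=cv2.imread('pics/top0.png')
cv2.imwrite('pics/both0.png',cv2.resize(np.hstack([a,b]),(800,300)))
E
```

```text
pics
{'t': 0.0, 'joint_positions': array([-1.28661478e+00,  3.51208889e-01,  1.65243099e+00, -2.00959649e-05,
        1.13912278e+00, -8.46322130e-02]), 'qvel': array([ 7.18523007e-05, -8.97660284e-04, -9.58263333e-05,  1.08923872e-04,
        1.60480357e-04, -2.60579256e-04]), 'joint_torque': array([ 5.65228640e-05, -4.97320747e+01, -2.85249513e+01,  6.99986424e-02,
        2.57638923e-02, -1.44534351e-04]), 'ee_pos': array([ 0.19817061, -0.51263333,  0.18251382]), 'tcp_rot': array([ 9.83044240e-01,  1.83367608e-01, -6.73497949e-05, -5.81181736e-04]), 'force': array([ 0.52468598, -0.03711345, -0.03572809]), 'torque': array([-0.0116116 , -0.02060278,  0.07138514]), 'opening': 0.09266514559573484}
scene [[436.6, 0.0, 254.2], [0.0, 436.6, 187.0], [0.0, 0.0, 1.0]] [[-0.741, -0.48, 0.47, -0.011], [-0.672, 0.533, -0.514, 0.78], [-0.004, -0.696, -0.718, 0.96], [0.0, 0.0, 0.0, 1.0]]
hood_handle [0.4375 0.0842 0.1035] 0.72
hood_handle [ 0.4861 -0.1567  0.0028] 0.41
hood_hinge [0.6691 0.0597 0.1034] 0.61
incubator [ 0.5801  0.0704 -0.0049] 0.64
incubator [0.4395 0.0872 0.1042] 0.62
rod_pivot [ 4.837e-01 -1.557e-01 -4.000e-04] 0.73
jar [ 0.5519  0.2726 -0.0028] 0.81
tip_box [ 0.4856 -0.1566  0.0008] 0.9
top [[446.4, 0.0, 254.3], [0.0, 446.4, 193.4], [0.0, 0.0, 1.0]] [[-0.009, -0.998, 0.064, 0.487], [-1.0, 0.011, 0.027, 0.121], [-0.027, -0.063, -0.998, 1.191], [0.0, 0.0, 0.0, 1.0]]
hood_handle [0.4386 0.0807 0.1033] 0.75
hood_handle [ 0.5515  0.2778 -0.0024] 0.58
hood_hinge [0.6723 0.0571 0.1046] 0.85
incubator [0.5801 0.0739 0.0016] 0.95
dish_centre [0.4375 0.0845 0.1071] 0.64
jar [ 0.5491  0.2762 -0.0027] 0.69
jar [ 0.4865 -0.1533 -0.0028] 0.33
bottle [0.6497 0.2796 0.0012] 0.58
tip_box [ 0.4809 -0.1541 -0.0006] 0.82
```

View pics/both0.png

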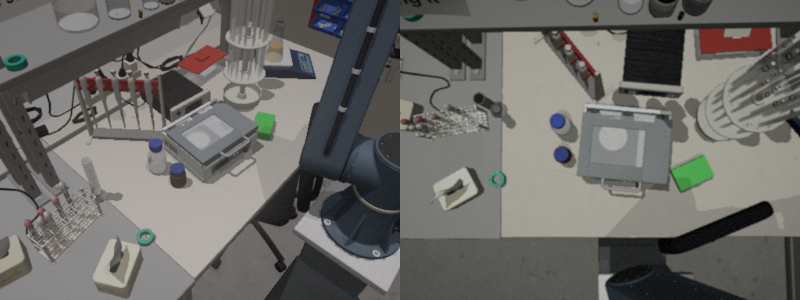

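```bash
cat >> h.py <<'E'
from scipy.spatial.transform import Rotation as R
def cloud(c,d):
    i=manip.camera_info(c);K=i['camera_matrix'];T=np.array(i['T'])
    v,u=np.indices(d.shape);P=np.stack([(u-K[0,2])*d/K[0,0],(v-K[1,2])*d/K[1,1],d],-1)
    return P@T[:3,:3].T+T[:3,3]
E
python3 - <<'E'
from h import *
for c in('top','scene'):
    p,d=manip.snapshot(c);P=cloud(c,d)
    m=(d>0)&(P[...,2]>.1)&(P[...,2]<.118)&(P[...,0]>.4)&(P[...,0]<.75)&(P[...,1]>-.12)&(P[...,1]<.23)
    m=cv2.morphologyEx(m.astype(np.uint8),cv2.MORPH_OPEN,np.ones((7,7)))>0
    r=cv2.minAreaRect((P[m][:,:2]*1000).astype(np.float32));print(c,r,m.sum(),P[m][:,2].mean())
    h=(d>0)&(P[...,2]>.092)&(P[...,2]<.12)&(P[...,0]>.4)&(P[...,0]<.455)&(P[...,1]>-.0)&(P[...,1]<.17)
    print('handle zone',P[h].mean(0), cv2.minAreaRect((P[h][:,:2]*1000).astype(np.float32)))
E
```

```text
top ((579.464599609375, 68.59810638427734), (280.6512451171875, 225.5756378173828), 83.79204559326172) 9889 0.10990148626032666
handle zone [0.44003382 0.07752879 0.10878622] ((440.9615173339844, 81.73902893066406), (26.40584373474121, 125.72138977050781), 0.7242724299430847)
scene ((578.26318359375, 69.10128784179688), (283.7393798828125, 237.33514404296875), 85.06944274902344) 5204 0.11112353634589404
handle zone [0.43901912 0.08307153 0.10973194] ((440.5010070800781, 83.16352844238281), (27.17357635498047, 127.21540832519531), 0.15246088802814484)
```

```bash
python3 -c "
import cv2
a=cv2.imread('pics/top0.png')[120:260,215:365];b=cv2.imread('pics/scene0.png')[110:250,195:345]
import numpy as np
cv2.imwrite('pics/c0.png',cv2.resize(np.hstack([a,b]),(800,373),interpolation=cv2.INTER_CUBIC))"
```

```text
(no output)
```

View pics/c0.png

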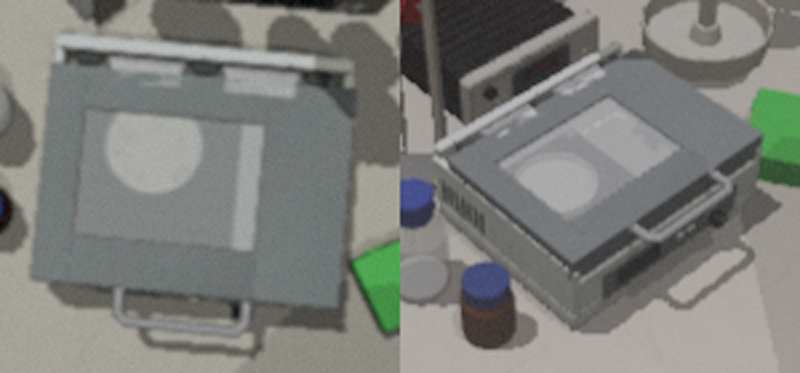

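```bash
cat >> h.py <<'E'
PSI=-0.1; C=np.array([.579,.069,0]); Rz=R.from_euler('z',PSI)
def inc(x,y,z): return C+Rz.apply([x,y,z])
def pose(x,y,z,tilt=0,mode='h'):
    """incubator-frame TCP position (m), tilt (rad, back leaning to front), mode h: jaws along x, r: jaws along y"""
    X=np.array([[0,1,0],[1,0,0],[0,0,-1.]]).T if mode=='h' else np.array([[-1,0,0],[0,1,0],[0,0,-1.]]).T
    return inc(x,y,z), Rz*R.from_euler('y',-tilt)*R.from_matrix(X)
def rows(wps,start=None):
    """wps: list of (pose, nrows, grip); prints calls of 5 rows"""
    s=manip.state(); p,r=start or (s['ee_pos'],R.from_quat(s['tcp_rot'])); out=[]
    for (pt,rt),n,g in wps:
        p0,r0=p,r; dv=(r0.inv()*rt).as_rotvec()
        for k in range(1,n+1):
            a=p0+(pt-p0)*k/n; b=r0*R.from_rotvec(dv*k/n)
            sh=np.round(r.inv().apply(a-p)*2000)/2; tu=np.round((r.inv()*b).as_rotvec()*200)/200
            out.append([sh.tolist(),tu.tolist(),g]); p=p+r.apply(sh/1000); r=r*R.from_rotvec(tu)
    while len(out)%5: out.append([[0,0,0],[0,0,0],out[-1][2]])
    for i in range(0,len(out),5): print(str(out[i:i+5]).replace(' ','').replace('.0,',',').replace('.0]',']'))
def st():
    s=manip.state(); r=R.from_quat(s['tcp_rot'])
    q=Rz.inv().apply(s['ee_pos']-C); z=Rz.inv().apply(r.apply([0,0,1]))
    print('t',round(s['t'],2),'inc tcp mm',np.round(q*1000,1),'tilt',round(float(np.arctan2(z[0],-z[2])),3),'F inc',np.round(Rz.inv().apply(s['force']),1),'open',round(s['opening']*1000,1),'q',np.round(s['joint_positions'],2))
E
python3 -c "
from h import *
st()
rows([(pose(-.143,0,.19),14,.61),(pose(-.143,0,.15),1,.61)])"
```

```text
t 1.2 inc tcp mm [-320.7 -617.1  183. ] tilt 0.0 F inc [ 0.6 -0.9 -0. ] open 92.8 q [-1.29  0.35  1.65  0.    1.14 -0.08]
[[[31,-33.5,-0.5],[0,-0,-0.08],0.61],[[34,-31,-0.5],[0,-0,-0.075],0.61],[[36,-28.5,-0.5],[0,-0,-0.08],0.61],[[38.5,-25.5,-0.5],[0,-0,-0.08],0.61],[[40,-22,-0.5],[0,-0,-0.08],0.61]]
[[[41.5,-19,-0.5],[0,-0,-0.075],0.61],[[43,-16,-0.5],[0,-0,-0.08],0.61],[[44.5,-12,-0.5],[0,-0,-0.08],0.61],[[45,-9,-0.5],[0,-0,-0.08],0.61],[[45.5,-5,-0.5],[0,-0,-0.075],0.61]]
[[[46,-1.5,-0.5],[0,-0,-0.08],0.61],[[45.5,2,-0.5],[0,-0,-0.08],0.61],[[45.5,5.5,-0.5],[0,-0,-0.08],0.61],[[45,9.5,-0.5],[0,-0,-0.075],0.61],[[0,-0,40],[0,-0,-0],0.61]]
```

>>> move_arm([
  [[31, -33.5, -0.5], [0, 0, -0.08], 0.61],
  [[34, -31, -0.5], [0, 0, -0.075], 0.61],
  [[36, -28.5, -0.5], [0, 0, -0.08], 0.61],
  [[38.5, -25.5, -0.5], [0, 0, -0.08], 0.61],
  [[40, -22, -0.5], [0, 0, -0.08], 0.61],
])

```text
t: 1.82
ee_pos: [0.2839, -0.2987, 0.1857]
tcp_rot: [0.928, 0.374, 0.0, 0.0]
force: [1.3, -1.2, -0.1]
opening: 0.0473
```

>>> move_arm([
  [[41.5, -19, -0.5], [0, 0, -0.075], 0.61],
  [[43, -16, -0.5], [0, 0, -0.08], 0.61],
  [[44.5, -12, -0.5], [0, 0, -0.08], 0.61],
  [[45, -9, -0.5], [0, 0, -0.08], 0.61],
  [[45.5, -5, -0.5], [0, 0, -0.075], 0.61],
])

```text
t: 2.45
ee_pos: [0.369, -0.0857, 0.1883]
tcp_rot: [0.837, 0.546, 0.0, 0.0]
force: [0.9, -1.0, 0.0]
opening: 0.0182
```

>>> move_arm([
  [[46, -1.5, -0.5], [0, 0, -0.08], 0.61],
  [[45.5, 2, -0.5], [0, 0, -0.08], 0.61],
  [[45.5, 5.5, -0.5], [0, 0, -0.08], 0.61],
  [[45, 9.5, -0.5], [0, 0, -0.075], 0.61],
  [[0, 0, 0], [0, 0, 0], 0.61],
])

```text
t: 3.08
ee_pos: [0.4374, 0.085, 0.19]
tcp_rot: [0.741, 0.672, 0.0, -0.0]
force: [-0.1, -0.4, -0.6]
opening: 0.0181
```

```bash
python3 - <<'E'
from h import *
st()
p,d=snap('scene','s1'); p2,d2=snap('top','t1')
for c in('scene','top'):
    for r in manip.tip_of(c,'hood_handle')[:1]: print(np.round(Rz.inv().apply(r['point']-C),4),r['confidence'])
a=cv2.imread('pics/t1.png')[120:260,215:365];b=cv2.imread('pics/s1.png')[110:250,195:345]
cv2.imwrite('pics/c1.png',cv2.resize(np.hstack([a,b]),(800,373),interpolation=cv2.INTER_CUBIC))
rows([(pose(-.143,0,.093),4,.61)])
E
```

```text
t 3.08 inc tcp mm [-142.5    1.8  190. ] tilt 0.0 F inc [-0.1 -0.4 -0.6] open 18.1 q [0.09 0.15 1.9  0.   1.09 0.19]
[-0.1384 -0.0006  0.105 ] 0.59
[-0.0131 -0.0846  0.0895] 0.23
[[[0.5,0,24.5],[-0,0,-0],0.61],[[0,0,24],[-0,0,-0],0.61],[[0.5,0,24.5],[-0,0,-0.005],0.61],[[0,0,24],[-0,0,0],0.61],[[0,0,0],[0,0,0],0.61]]
```

View pics/c1.png

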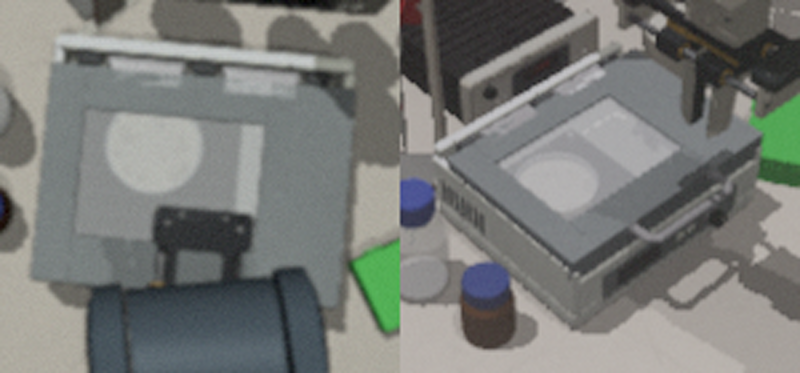

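>>> move_arm([
  [[0, 1.5, 25], [0, 0, 0], 0.61],
  [[0, 0, 25], [0, 0, 0], 0.61],
  [[0, 0, 20], [0, 0, 0], 0.61],
  [[0, 0, 6], [0, 0, 0], 0.61],
  [[0, 0, 4], [0, 0, 0], 0.61],
])

```text
t: 3.9
ee_pos: [0.4386, 0.0824, 0.1103]
tcp_rot: [0.743, 0.67, 0.0, 0.0]
force: [-0.6, 0.2, -0.6]
opening: 0.0184
```

>>> move_arm([
  [[0, 0, 4], [0, 0, 0], 0.61],
  [[0, 0, 4], [0, 0, 0], 0.61],
  [[0, 0, 4], [0, 0, 0], 0.61],
  [[0, 0, 4], [0, 0, 0], 0.61],
  [[0, 0, 0], [0, 0, 0], 0.61],
])

```text
t: 4.53
ee_pos: [0.4383, 0.0829, 0.0938]
tcp_rot: [0.742, 0.67, -0.0, -0.0]
force: [-0.6, -0.3, 0.6]
opening: 0.0185
```

```bash
python3 -c "
from h import *
st()"
```

```text
t 4.53 inc tcp mm [-141.4   -0.2   93.8] tilt -0.0 F inc [-0.6 -0.4  0.6] open 18.5 q [0.08 0.29 2.   0.   0.85 0.18]
```

No contact. Close on the bar.

>>> move_arm([
  [[0, 0, 0], [0, 0, 0], 1],
  [[0, 0, 0], [0, 0, 0], 1],
  [[0, 0, 0], [0, 0, 0], 1],
  [[0, 0, 0], [0, 0, 0], 1],
  [[0, 0, 0], [0, 0, 0], 1],
])

```text
t: 5.15
ee_pos: [0.4384, 0.0829, 0.0941]
tcp_rot: [0.742, 0.67, 0.0, 0.0]
force: [-0.7, 0.0, -0.4]
opening: 0.0001
```

```bash
python3 -c "
from h import *
st()"
```

```text
t 5.15 inc tcp mm [-141.2   -0.2   94.1] tilt 0.0 F inc [-0.7 -0.1 -0.4] open 0.1 q [ 0.08  0.29  2.   -0.    0.85  0.18]
```

```bash
python3 - <<'E'
from h import *
snap('scene','s2'); snap('top','t2')
b=cv2.imread('pics/s2.png')[150:230,270:370]
a=cv2.imread('pics/t2.png')[190:270,230:330]
cv2.imwrite('pics/c2.png',cv2.resize(np.hstack([a,b]),(800,320),interpolation=cv2.INTER_CUBIC))
E
```

```text
(no output)
```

View pics/c2.png

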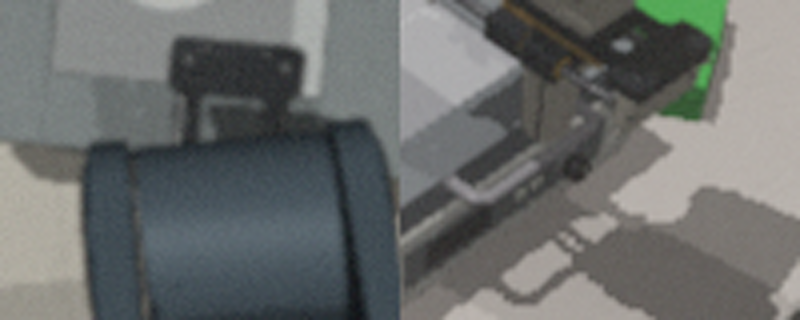

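```bash
python3 - <<'E'
from h import *
c='scene'; p,d=snap(c,'s3'); i=manip.camera_info(c);K=i['camera_matrix'];Ti=np.linalg.inv(i['T'])
def pr(w):
    q=Ti[:3,:3]@w+Ti[:3,3]; u=K@q/q[2]; return u[:2],q[2]
S=10;c0,r0=275,150
im=cv2.resize(p[r0:r0+58,c0:c0+78,::-1],None,fx=S,fy=S,interpolation=cv2.INTER_CUBIC)
def px(w): u,_=pr(w); return tuple(int(v) for v in ((u-[c0,r0]+.5)*S))
cv2.line(im,px(inc(-.143,-.05,.105)),px(inc(-.143,.05,.105)),(0,0,255),1)
s=manip.state(); t=s['ee_pos']; r=R.from_quat(s['tcp_rot'])
cv2.line(im,px(t),px(t-r.apply([0,0,.05])),(0,255,0),1)
for w in ((-.143,.03,.105),(-.143,0,.105)): print(pr(inc(*w)))
cv2.imwrite('pics/c3.png',im)
E
```

```text
(array([297.94000558, 195.77512992]), np.float64(1.167979507973973))
(array([305.64735565, 190.32060826]), np.float64(1.1819248237289683))
```

View pics/c3.png

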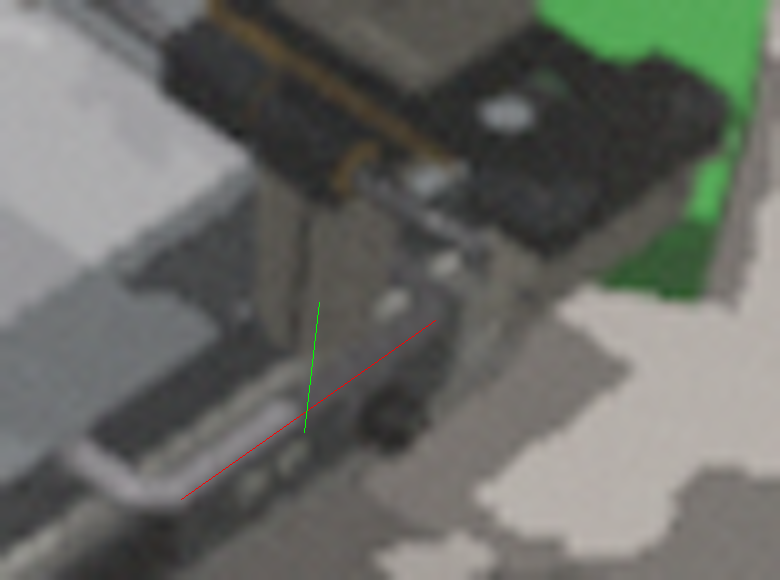

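```bash
python3 - <<'E'
from h import *
c='scene'; p,d=manip.snapshot(c); P=cloud(c,d); Q=Rz.inv().apply((P-C).reshape(-1,3)).reshape(P.shape)*1000
for v in range(172,200,3):
    print(v,' '.join('%4d,%4d,%4d'%tuple(Q[v,u]) for u in range(286,322,4)))
for v in range(60,400,1):pass
E
```

```text
172  -59,  -7, 109  -68, -14, 111  -76, -22, 112  -85, -28, 114 -128,   5, 167 -143,   7, 179 -155,   7, 187 -158,  -6, 180 -198,  30, 232
175  -70,   2, 112  -76,  -6, 111  -85, -13, 112  -93, -20, 113 -130,   6, 158 -144,   7, 169 -158,   8, 179 -120, -56, 109 -111, -87,  82
178  -78,  10, 111  -87,   4, 114  -94,  -4, 113 -101, -12, 113 -131,   7, 148 -146,   8, 159 -156,   5, 165 -109, -73,  78 -136, -55, 110
181  -87,  20, 113  -94,  11, 112 -102,   3, 112 -108,  -4, 112 -131,   5, 136 -144,   5, 145 -154,   1, 150 -114, -68,  73 -143, -48, 107
184  -95,  28, 113 -102,  19, 112 -109,  11, 112 -112,  -1, 105 -111, -20,  91 -148,   8, 139 -114, -52,  71 -145, -29, 110 -115, -88,  48
187 -104,  37, 114 -110,  27, 111 -112,  13, 104 -111,  -4,  91 -112, -20,  80 -138,  -5, 110 -145, -14, 109 -119, -65,  54 -114, -92,  32
190 -110,  42, 111 -112,  28, 102 -111,  11,  90 -110,  -6,  76 -138,  10, 110 -145,   1, 109 -118, -50,  52 -126, -58,  52 -111, -98,  12
193 -111,  43, 100 -110,  26,  88 -112,  10,  78 -139,  27, 111 -146,  18, 110 -114, -39,  43 -119, -50,  40 -131, -53,  47 -113, -97,   1
196 -125,  57, 110 -111,  26,  76 -138,  40, 107 -145,  32, 107 -115, -21,  45 -115, -39,  31 -112, -61,  13 -115, -77,   4 -121, -89,   0
199 -130,  62, 105 -139,  57, 109 -145,  48, 107 -114,  -5,  43 -115, -22,  31 -113, -43,  14 -112, -63,  -1 -122, -69,   2 -130, -78,   2
```

>>> move_arm([
  [[0, 0, 0], [0, 0, 0], 0.61],
  [[0, 0, 0], [0, 0, 0], 0.61],
  [[0, 0, 7], [0, 0, 0], 0.61],
  [[0, 0, 7], [0, 0, 0], 0.61],
  [[0, 0, 3], [0, 0, 0], 0.61],
])

```text
t: 5.98
ee_pos: [0.4381, 0.0829, 0.0763]
tcp_rot: [0.742, 0.67, -0.0, -0.0]
force: [0.2, -0.6, -0.7]
opening: 0.0181
```

```bash
python3 - <<'E'
from h import *
st()
c='scene'; p,d=manip.snapshot(c); P=cloud(c,d); Q=Rz.inv().apply((P-C).reshape(-1,3)).reshape(P.shape)*1000
for v in range(165,198,2):
    print(v,' '.join('%4d,%4d,%4d'%tuple(Q[v,u]) for u in range(294,318,2)))
E
```

```text
t 5.97 inc tcp mm [-141.6   -0.2   76.3] tilt -0.001 F inc [ 0.2 -0.6 -0.7] open 18.1 q [0.08 0.32 2.01 0.   0.81 0.18]
165 -125,  36, 208 -130,  34, 211 -129,  26, 205 -137,  27, 212 -143,  26, 215 -130,   2, 191 -154,  25, 222 -157,  20, 221 -163,  20, 225 -171,  22, 232 -175,  20, 234 -183,  23, 241
167  -62, -36, 112 -128,  31, 201 -114,   6, 175 -120,   6, 179 -144,  27, 210 -155,  33, 221 -157,  28, 219 -162,  26, 221 -163,  19, 217 -171,  21, 224 -176,  19, 227 -183,  21, 233
169  -68, -31, 112  -74, -32, 115 -115,   7, 170 -121,   7, 174 -150,  33, 210 -157,  34, 216 -162,  32, 218 -167,  31, 222 -170,  27, 221 -174,  24, 221 -176,  19, 220 -182,  19, 224
171  -75, -23, 114  -79, -27, 114 -115,   6, 162 -121,   5, 165 -153,  37, 209 -158,  34, 210 -164,  34, 214 -170,  34, 219 -175,  32, 220 -178,  29, 221 -179,  22, 217 -177,  12, 210
173  -82, -16, 116  -83, -22, 113 -116,   7, 155 -123,   7, 161 -128,   4, 162 -159,  35, 204 -164,  34, 208 -172,  35, 213 -177,  34, 216 -179,  29, 215 -184,  28, 218 -177,  10, 202
175  -85, -13, 112  -90, -16, 114 -117,   7, 148 -124,   7, 
[... 1447 characters left out ...]
113,  -3,  76 -113, -12,  71 -141,  13, 111 -143,   6, 107 -146,   2, 106 -154,   4, 114 -162,   6, 121 -125, -51,  52 -130, -54,  53 -132, -61,  50
193 -109,   8,  74 -113,   4,  74 -139,  27, 111 -142,  22, 110 -146,  18, 110 -114, -29,  51 -114, -38,  45 -115, -46,  39 -117, -53,  36 -128, -48,  49 -130, -55,  44 -130, -64,  38
195 -111,   9,  68 -140,  35, 110 -146,  33, 113 -146,  26, 108 -115, -20,  50 -117, -27,  46 -113, -41,  33 -118, -44,  34 -111, -62,  16 -109, -74,   6 -111, -81,   2 -113, -89,   0
197 -142,  45, 111 -147,  42, 112 -112,  -7,  49 -117, -10,  50 -116, -20,  41 -114, -31,  32 -115, -39,  28 -112, -53,  15 -109, -66,   3 -113, -71,   3 -114, -78,  -1 -118, -83,  -1
```

>>> move_arm([
  [[0, 0, 5], [0, 0, 0], 0.61],
  [[0, 0, 5], [0, 0, 0], 0.61],
  [[0, 0, 5], [0, 0, 0], 0.61],
  [[0, 0, 3], [0, 0, 0], 0.61],
  [[0, 0, 0], [0, 0, 0], 0.61],
])

```text
t: 6.65
ee_pos: [0.4383, 0.0829, 0.0588]
tcp_rot: [0.742, 0.67, -0.0, -0.0]
force: [-0.0, 0.1, -0.5]
opening: 0.0184
```

>>> move_arm([
  [[0, 0, 4], [0, 0, 0], 0.61],
  [[0, 0, 3], [0, 0, 0], 0.61],
  [[0, 0, 0], [0, 0, 0], 0.8],
  [[0, 0, 0], [0, 0, 0], 1],
  [[0, 0, 0], [0, 0, 0], 1],
])

```text
t: 7.28
ee_pos: [0.437, 0.083, 0.0517]
tcp_rot: [0.742, 0.67, -0.001, -0.001]
force: [-4.8, 2.5, 2.2]
opening: 0.0088
```

```bash
python3 -c "
from h import *
st()"
```

```text
t 7.28 inc tcp mm [-142.7   -0.3   51.7] tilt -0.003 F inc [-5.1  2.   2.2] open 8.8 q [0.08 0.37 2.03 0.   0.75 0.18]
```

```bash
cat >> h.py <<'E'
G=.0533  # reported TCP beyond bar centre along tool z when holding handle
HX,HZ=.093,.105
def hp(th,tilt=0,g=G,y=0,r=.2355): return pose(HX-r*np.cos(th)+g*np.sin(tilt),y,HZ+r*np.sin(th)-g*np.cos(tilt),tilt)
E
python3 - <<'E'
from h import *
s=manip.state()
rows([(hp(a),1,1) for a in np.linspace(0,1.34,21)[1:]],(s['ee_pos'],hp(0)[1]))
E
```

```text
[[[0.5,0.5,-15.5],[0,0,0],1],[[-0,2,-16],[0,0,0],1],[[-0,2.5,-15.5],[0,0,0],1],[[-0,3.5,-15.5],[0,0,0],1],[[-0,5,-15],[0,0,0],1]]
[[[-0,5.5,-14.5],[0,0,0],1],[[-0,6.5,-14.5],[0,0,0],1],[[-0,7.5,-13.5],[0,0,0],1],[[-0,9,-13.5],[0,0,0],1],[[-0,9,-12.5],[0,0,0],1]]
[[[-0,10.5,-12],[0,0,0],1],[[-0,11,-11.5],[0,0,0],1],[[-0,11.5,-10.5],[0,0,0],1],[[-0,12.5,-10],[0,0,0],1],[[-0,13,-9],[0,0,0],1]]
[[[-0,13.5,-8],[0,0,0],1],[[-0,14,-7],[0,0,0],1],[[-0,14.5,-6],[0,0,0],1],[[-0,15,-5],[0,0,0],1],[[-0,15.5,-4],[0,0,0],1]]
```

>>> move_arm([
  [[0, 0.5, -15.5], [0, 0, 0], 1],
  [[0, 2, -16], [0, 0, 0], 1],
  [[0, 2.5, -15.5], [0, 0, 0], 1],
  [[0, 3.5, -15.5], [0, 0, 0], 1],
  [[0, 5, -15], [0, 0, 0], 1],
])

```text
t: 7.9
ee_pos: [0.4493, 0.0817, 0.1289]
tcp_rot: [0.742, 0.67, -0.002, -0.002]
force: [-7.7, 1.0, -4.6]
opening: 0.0087
```

```bash
python3 -c "
from h import *
st()"
```

```text
t 7.9 inc tcp mm [-130.4   -0.3  128.9] tilt -0.006 F inc [-7.7  0.3 -4.6] open 8.7 q [0.08 0.26 1.94 0.   0.96 0.18]
```

Lifting well (−4.6 N). Continue.

>>> move_arm([
  [[0, 5.5, -14.5], [0, 0, 0], 1],
  [[0, 6.5, -14.5], [0, 0, 0], 1],
  [[0, 7.5, -13.5], [0, 0, 0], 1],
  [[0, 9, -13.5], [0, 0, 0], 1],
  [[0, 9, -12.5], [0, 0, 0], 1],
])

```text
t: 8.52
ee_pos: [0.4846, 0.078, 0.1975]
tcp_rot: [0.742, 0.67, -0.004, -0.004]
force: [-20.7, 1.4, 8.5]
opening: 0.0089
```

```bash
python3 -c "
from h import *
st()"
```

```text
t 8.53 inc tcp mm [-94.8  -0.5 197.5] tilt -0.011 F inc [-20.8  -0.6   8.5] open 8.9 q [0.06 0.23 1.77 0.   1.15 0.17]
```

>>> move_arm([
  [[0, 10.5, -12], [0, 0, 0], 1],
  [[0, 11, -11.5], [0, 0, 0], 1],
  [[0, 11.5, -10.5], [0, 0, 0], 1],
  [[0, 12.5, -10], [0, 0, 0], 1],
  [[0, 13, -9], [0, 0, 0], 1],
])

```text
t: 9.15
ee_pos: [0.5452, 0.0717, 0.2532]
tcp_rot: [0.742, 0.67, -0.002, -0.001]
force: [-15.4, -1.6, 16.2]
opening: 0.0088
```

```bash
python3 -c "
from h import *
st()"
```

```text
t 9.15 inc tcp mm [-33.9  -0.7 253.2] tilt -0.004 F inc [-15.2  -3.2  16.2] open 8.8 q [ 0.05  0.29  1.56 -0.    1.3   0.15]
```

```bash
python3 - <<'E'
from h import *
rows([(hp(a,r=.2385),1,1) for a in np.linspace(1.005,1.34,6)[1:]],hp(1.005))
E
```

```text
[[[0,12,-10.5],[0,0,0],1],[[0,14.5,-7.5],[0,0,0],1],[[0,14.5,-6],[0,0,0],1],[[0,15.5,-5],[0,0,0],1],[[0,15,-4.5],[0,0,0],1]]
```

>>> move_arm([
  [[0, 12, -10.5], [0, 0, 0], 1],
  [[0, 14.5, -7.5], [0, 0, 0], 1],
  [[0, 14.5, -6], [0, 0, 0], 1],
  [[0, 15, -5], [0, 0, 0], 1],
  [[0, 15, -4.5], [0, 0, 0], 1],
])

```text
t: 9.78
ee_pos: [0.6176, 0.0641, 0.285]
tcp_rot: [0.742, 0.67, -0.001, -0.0]
force: [-4.5, -2.3, 4.0]
opening: 0.0094
```

```bash
python3 - <<'E'
from h import *
st()
s=manip.state();q=Rz.inv().apply(s['ee_pos']-C)+[-HX,0,G-HZ];print(np.hypot(q[0],q[2]),np.arctan2(q[2],-q[0]))
E
```

```text
t 9.78 inc tcp mm [ 38.9  -1.  285. ] tilt -0.002 F inc [-4.3 -2.7  4. ] open 9.4 q [ 0.03  0.41  1.32 -0.    1.42  0.13]
0.23951266256609002 1.343135229091852
```

>>> move_arm([
  [[0, 0, 0], [0, 0, 0], 1],
  [[0, 0, 0], [0, 0, 0], 0.8],
  [[0, 0, 0], [0, 0, 0], 0.6],
  [[0, 0, 0], [0, 0, 0], 0.4],
  [[0, 0, 0], [0, 0, 0], 0.23],
])

```text
t: 10.4
ee_pos: [0.6178, 0.0647, 0.2843]
tcp_rot: [0.742, 0.67, -0.0, -0.0]
force: [0.2, 0.4, -1.3]
opening: 0.0332
```

```bash
python3 - <<'E'
from h import *
st()
rows([(pose(.038,0,.345),2,.23),(pose(-.11,-.08,.26,.3,'r'),13,.23)])
E
```

```text
t 10.4 inc tcp mm [ 39.1  -0.4 284.3] tilt -0.0 F inc [ 0.1  0.4 -1.3] open 33.2 q [0.03 0.41 1.32 0.   1.41 0.13]
[[[0,-0.5,-30.5],[-0,-0,-0],0.23],[[0.5,-0.5,-30],[-0,-0,-0],0.23],[[-6,-11.5,6.5],[-0.02,-0.02,-0.12],0.23],[[-5,-12,6.5],[-0.015,-0.015,-0.12],0.23],[[-3,-13,6],[-0.02,-0.02,-0.12],0.23]]
[[[-1.5,-13,6.5],[-0.02,-0.015,-0.12],0.23],[[0.5,-13,5.5],[-0.015,-0.02,-0.12],0.23],[[2,-13.5,5.5],[-0.02,-0.02,-0.12],0.23],[[3.5,-13,5.5],[-0.015,-0.015,-0.12],0.23],[[5.5,-12.5,5],[-0.02,-0.02,-0.12],0.23]]
[[[7,-12,4.5],[-0.02,-0.02,-0.12],0.23],[[8,-11,4.5],[-0.015,-0.015,-0.12],0.23],[[10,-10,3.5],[-0.02,-0.02,-0.12],0.23],[[10.5,-9,4],[-0.02,-0.015,-0.12],0.23],[[12,-7.5,3],[-0.015,-0.02,-0.12],0.23]]
```

>>> move_arm([
  [[0, -0.5, -30.5], [0, 0, 0], 0.23],
  [[0.5, -0.5, -30], [0, 0, 0], 0.23],
  [[-6, -11.5, 6.5], [-0.02, -0.02, -0.12], 0.23],
  [[-5, -12, 6.5], [-0.015, -0.015, -0.12], 0.23],
  [[-3, -13, 6], [-0.02, -0.02, -0.12], 0.23],
])

```text
t: 11.02
ee_pos: [0.5805, 0.0499, 0.3252]
tcp_rot: [0.608, 0.793, -0.002, 0.039]
force: [0.3, -0.9, 0.3]
opening: 0.0362
```

>>> move_arm([
  [[-1.5, -13, 6.5], [-0.02, -0.015, -0.12], 0.23],
  [[0.5, -13, 5.5], [-0.015, -0.02, -0.12], 0.23],
  [[2, -13.5, 5.5], [-0.02, -0.02, -0.12], 0.23],
  [[3.5, -13, 5.5], [-0.015, -0.015, -0.12], 0.23],
  [[5.5, -12.5, 5], [-0.02, -0.02, -0.12], 0.23],
])

```text
t: 11.65
ee_pos: [0.5209, 0.0251, 0.2924]
tcp_rot: [0.344, 0.934, -0.005, 0.099]
force: [0.7, -0.7, -0.2]
opening: 0.0359
```

>>> move_arm([
  [[7, -12, 4.5], [-0.02, -0.02, -0.12], 0.23],
  [[8, -11, 4.5], [-0.015, -0.015, -0.12], 0.23],
  [[10, -10, 3.5], [-0.02, -0.02, -0.12], 0.23],
  [[10.5, -9, 4], [-0.02, -0.015, -0.12], 0.23],
  [[12, -7.5, 3], [-0.015, -0.02, -0.12], 0.23],
])

```text
t: 12.28
ee_pos: [0.4613, 0.0001, 0.26]
tcp_rot: [0.047, 0.988, -0.008, 0.15]
force: [0.3, -0.1, -0.1]
opening: 0.0359
```

```bash
python3 - <<'E'
from h import *
st()
for c in('scene','top'):
    snap(c,c+'4')
    for q in('rod_grip','rod_end','rod_pivot','hood_handle','dish_centre','hood_socket','hood_hinge'):
        for r in manip.tip_of(c,q)[:1]: print(c,q,np.round(Rz.inv().apply(r['point']-C),4),round(r['confidence'],2))
a=cv2.imread('pics/top4.png')[110:290,205:385];b=cv2.imread('pics/scene4.png')[60:240,195:375]
cv2.imwrite('pics/c4.png',cv2.resize(np.hstack([a,b]),(800,400),interpolation=cv2.INTER_CUBIC))
E
```

```text
t 12.28 inc tcp mm [-110.3  -80.3  260. ] tilt 0.301 F inc [ 0.3 -0.1 -0.1] open 35.9 q [-0.1  -0.07  1.98 -0.    0.93 -1.58]
scene rod_grip [-0.0467 -0.0891  0.0656] 0.59
scene rod_pivot [ 0.013  -0.0852  0.068 ] 0.57
scene hood_handle [0.0411 0.0021 0.3343] 0.76
scene dish_centre [0.0234 0.0333 0.0477] 0.62
scene hood_socket [ 0.0549 -0.0868  0.2008] 0.95
scene hood_hinge [ 0.0881 -0.0004  0.1012] 0.92
top rod_grip [-0.0496 -0.0832  0.0671] 0.8
top rod_pivot [ 0.0148 -0.0807  0.0676] 0.67
top hood_handle [ 0.04   -0.0045  0.3337] 0.74
top dish_centre [0.0269 0.0415 0.0484] 0.59
top hood_socket [ 0.0583 -0.0838  0.2005] 0.68
top hood_hinge [ 0.0937 -0.0015  0.106 ] 0.87
```

View pics/c4.png

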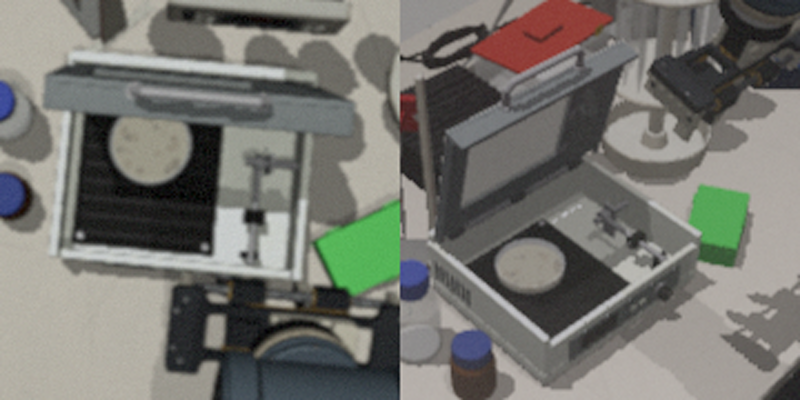

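```bash
python3 - <<'E'
from h import *
c='scene'; p,d=manip.snapshot(c); P=cloud(c,d); Q=Rz.inv().apply((P-C).reshape(-1,3)).reshape(P.shape)*1000
s=manip.state();r=R.from_quat(s['tcp_rot']);t=s['ee_pos']
L=r.inv().apply((P-t).reshape(-1,3)).reshape(P.shape)*1000
m=(d>0)&(abs(L[...,0])<25)&(abs(L[...,1])<60)&(L[...,2]>-130)&(L[...,2]<20)
V=L[m]
for z in range(-130,20,10):
    w=V[(V[:,2]>=z)&(V[:,2]<z+10)]
    if len(w): print(z,len(w),np.round(w.min(0)),np.round(w.max(0)))
rows([(pose(-.049-.065*.31+.018,-.086,.069+.087*1-.0,.32,'r'),4,.23)])
E
```

```text
-130 5 [  10.  -23. -128.] [  16.  -18. -121.]
-120 5 [  -9.  -25. -119.] [  11.  -20. -113.]
-110 8 [ -11.  -37. -110.] [   7.  -21. -103.]
-70 7 [ -7.  32. -66.] [  7.  35. -60.]
-60 40 [-11. -30. -60.] [  8.  34. -50.]
-50 32 [ -9. -33. -50.] [  9.  34. -40.]
-40 10 [ -6. -24. -40.] [  9. -17. -36.]
[[[-6.5,-1.5,29],[-0,-0.005,-0],0.23],[[-6,-1.5,29.5],[-0,-0.005,-0],0.23],[[-6,-1.5,29.5],[-0,-0.005,-0],0.23],[[-6,-1,29],[-0,-0.005,-0],0.23],[[0,0,0],[0,0,0],0.23]]
```

```bash
cat >> h.py <<'E'
def rp(ph,tilt,g=.052,y=-.0855,r=.062): 
    return pose(.013-r*np.cos(ph)+g*np.sin(tilt),y,.069+r*np.sin(ph)-g*np.cos(tilt),tilt,'r')
E
python3 - <<'E'
from h import *
rows([(rp(0,.32,-.048),5,.23),(rp(0,.32,.032),4,.23),(rp(0,.32,.04),1,.23),(rp(0,.32),4,.23)])
E
```

```text
[[[-0,-1,30.5],[-0,-0.005,-0],0.23],[[-0,-1,30.5],[-0,-0.005,-0],0.23],[[0,-1,30.5],[-0,-0,-0],0.23],[[0.5,-1,30.5],[-0,-0.005,-0],0.23],[[0,-1,30.5],[-0,-0.005,-0],0.23]]
[[[0,-0,20],[-0,0,-0],0.23],[[0,-0,20],[-0,0,-0],0.23],[[0,-0,20],[-0,0,-0],0.23],[[0,-0,20],[-0,0,-0],0.23],[[0,-0,8],[-0,0,-0],0.23]]
[[[0,-0,3],[-0,0,-0],0.23],[[0,-0,3],[-0,0,-0],0.23],[[0,-0,3],[-0,0,-0],0.23],[[0,-0,3],[-0,0,-0],0.23],[[0,0,0],[0,0,0],0.23]]
```

>>> move_arm([
  [[0, -1, 30.5], [0, -0.005, 0], 0.23],
  [[0, -1, 30.5], [0, -0.005, 0], 0.23],
  [[0, -1, 30.5], [0, 0, 0], 0.23],
  [[0.5, -1, 30.5], [0, -0.005, 0], 0.23],
  [[0, -1, 30.5], [0, -0.005, 0], 0.23],
])

```text
t: 13.75
ee_pos: [0.5071, -0.0096, 0.1139]
tcp_rot: [0.049, 0.986, -0.008, 0.159]
force: [0.7, -0.6, 0.1]
opening: 0.0361
```

>>> move_arm([
  [[0, 0, 20], [0, 0, 0], 0.23],
  [[0, 0, 20], [0, 0, 0], 0.23],
  [[0, 0, 20], [0, 0, 0], 0.23],
  [[0, 0, 10], [0, 0, 0], 0.23],
  [[0, 0, 0], [0, 0, 0], 0.23],
])

```text
t: 14.38
ee_pos: [0.5285, -0.0118, 0.048]
tcp_rot: [0.049, 0.986, -0.008, 0.159]
force: [0.6, -0.3, -0.4]
opening: 0.0357
```

```bash
python3 - <<'E'
from h import *
st()
c='scene'; p,d=snap(c,'s5'); snap('top','t5')
a=cv2.imread('pics/t5.png')[150:250,270:370];b=cv2.imread('pics/s5.png')[120:220,250:350]
cv2.imwrite('pics/c5.png',cv2.resize(np.hstack([a,b]),(800,400),interpolation=cv2.INTER_CUBIC))
rows([(rp(0,.32),4,.23)])
E
```

```text
t 14.38 inc tcp mm [-42.2 -85.4  48. ] tilt 0.319 F inc [ 0.7 -0.3 -0.4] open 35.7 q [-0.11  0.39  2.07  0.01  0.36 -1.59]
[[[0,-0,7.5],[-0,0,0],0.23],[[0,-0,8],[-0,0,0],0.23],[[0.5,-0,7.5],[-0,0,0],0.23],[[-0,-0,7.5],[-0,0,0],0.23],[[0,0,0],[0,0,0],0.23]]
```

View pics/c5.png

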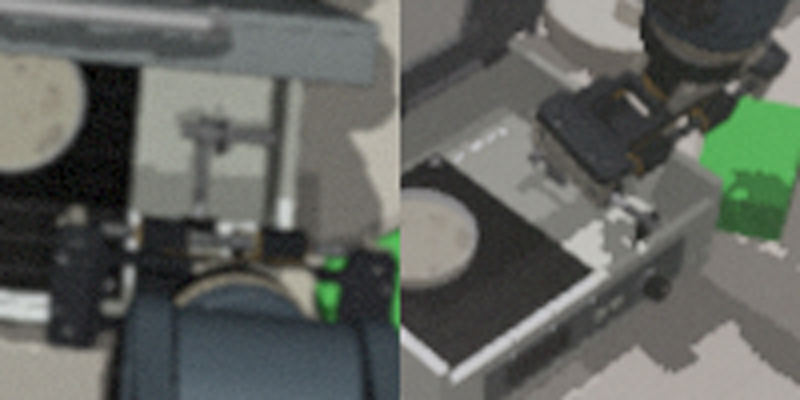

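>>> move_arm([
  [[0, 0, 8], [0, 0, 0], 0.23],
  [[0, 0, 8], [0, 0, 0], 0.23],
  [[0, 0, 7], [0, 0, 0], 0.23],
  [[0, 0, 6], [0, 0, 0], 0.23],
  [[0, 0, 0], [0, 0, 0], 0.23],
])

```text
t: 15.1
ee_pos: [0.5376, -0.0127, 0.0203]
tcp_rot: [0.049, 0.986, -0.008, 0.159]
force: [0.0, -0.6, -0.5]
opening: 0.0359
```

>>> move_arm([
  [[0, 0, 0], [0, 0, 0], 0.4],
  [[0, 0, 0], [0, 0, 0], 0.6],
  [[0, 0, 0], [0, 0, 0], 1],
  [[0, 0, 0], [0, 0, 0], 1],
  [[0, 0, 0], [0, 0, 0], 1],
])

```text
t: 15.72
ee_pos: [0.5378, -0.0117, 0.021]
tcp_rot: [0.049, 0.986, -0.008, 0.159]
force: [1.5, 13.0, -1.2]
opening: 0.0238
```

```bash
python3 - <<'E'
from h import *
st()
ph=[.15,.35,.55,.75,.95,1.15,1.35,1.5,1.65,1.8,1.9]
rows([(rp(a,.32+.35*a/1.9),1 if a<1.3 else 1,1) for a in ph],rp(0,.32))
E
```

```text
t 15.72 inc tcp mm [-32.9 -84.4  21. ] tilt 0.32 F inc [ 0.2 13.1 -1.2] open 23.8 q [-0.11  0.45  2.06  0.01  0.31 -1.59]
[[[-5,-0,-8.5],[0,-0.03,0],1],[[-9,-0,-10.5],[0,-0.035,0],1],[[-11,-0,-8],[0,-0.035,0],1],[[-13,-0,-6],[0,-0.04,0],1],[[-13.5,-0,-3.5],[0,-0.035,0],1]]
[[[-14.5,0,-0.5],[-0,-0.035,0],1],[[-14,-0,3],[0,-0.04,0],1],[[-10,0,3.5],[0,-0.025,0],1],[[-9,0,5.5],[-0,-0.03,0],1],[[-8,0,6.5],[0,-0.025,0],1]]
[[[-4.5,0,5],[0,-0.02,0],1],[[0,0,0],[0,0,0],1],[[0,0,0],[0,0,0],1],[[0,0,0],[0,0,0],1],[[0,0,0],[0,0,0],1]]
```

>>> move_arm([
  [[-5, 1, -8.5], [0, -0.03, 0], 1],
  [[-9, 0, -10.5], [0, -0.035, 0], 1],
  [[-11, 0, -8], [0, -0.035, 0], 1],
  [[-13, 0, -6], [0, -0.04, 0], 1],
  [[-13.5, 0, -3.5], [0, -0.035, 0], 1],
])

```text
t: 16.35
ee_pos: [0.5724, -0.0151, 0.0757]
tcp_rot: [0.048, 0.968, -0.013, 0.246]
force: [10.9, 2.9, -16.8]
opening: 0.0236
```

```bash
cat >> h.py <<'E'
def rod():
    s=manip.state();r=R.from_quat(s['tcp_rot']);q=Rz.inv().apply(s['ee_pos']-r.apply([0,0,.052])-C)-[.013,0,.069]
    print('rod r',round(np.hypot(q[0],q[2]),4),'phi',round(np.arctan2(q[2],-q[0]),3))
E
python3 -c "
from h import *
st();rod()"
```

```text
t 16.35 inc tcp mm [  1.8 -84.4  75.7] tilt 0.498 F inc [ 10.5   3.9 -16.8] open 23.6 q [-0.11  0.36  2.09  0.02  0.19 -1.6 ]
rod r 0.0636 phi 0.968
```

```bash
python3 - <<'E'
from h import *
rows([(rp(a,.5,r=.0605),1,1) for a in [1.12,1.28,1.44,1.58,1.7]],rp(.95,.495))
rows([(rp(a,.5,r=.0605),1,1) for a in [1.8,1.88,1.94]],rp(1.7,.5,r=.0605))
E
```

```text
[[[-10.5,-0,1],[0,-0.005,0],1],[[-10,0,1.5],[0,-0,0],1],[[-9,-0,2.5],[0,-0,0],1],[[-7.5,-0,3.5],[0,-0,0],1],[[-6.5,-0,4],[0,-0,0],1]]
[[[-4.5,0,4],[0,0,0],1],[[-3.5,0,3],[0,0,0],1],[[-2.5,0,3],[0,0,0],1],[[0,0,0],[0,0,0],1],[[0,0,0],[0,0,0],1]]
```

>>> move_arm([
  [[-10.5, 0.5, 1], [0, -0.005, 0], 1],
  [[-10, 0, 1.5], [0, 0, 0], 1],
  [[-9, 0, 2.5], [0, 0, 0], 1],
  [[-7.5, 0, 3.5], [0, 0, 0], 1],
  [[-6.5, 0, 4], [0, 0, 0], 1],
])

```text
t: 16.98
ee_pos: [0.6175, -0.0197, 0.0859]
tcp_rot: [0.049, 0.967, -0.013, 0.249]
force: [0.6, -2.3, 4.2]
opening: 0.0239
```

```bash
python3 -c "
from h import *
st();rod()"
```

```text
t 16.98 inc tcp mm [ 47.1 -84.4  85.9] tilt 0.504 F inc [ 0.9 -2.2  4.2] open 23.9 q [-0.11  0.41  1.98  0.01  0.25 -1.59]
rod r 0.0631 phi 1.715
```

>>> move_arm([
  [[-4.5, 0, 4], [0, 0, 0], 1],
  [[-3.5, 0, 3], [0, 0, 0], 1],
  [[-2.5, 0, 3], [0, 0, 0], 1],
  [[0, 0, 0], [0, 0, 0], 1],
  [[0, 0, 0], [0, 0, 0], 1],
])

```text
t: 17.6
ee_pos: [0.6313, -0.0211, 0.082]
tcp_rot: [0.049, 0.967, -0.013, 0.249]
force: [2.8, -5.3, 5.5]
opening: 0.0238
```

```bash
python3 -c "
from h import *
st();rod()"
```

```text
t 17.6 inc tcp mm [ 61.  -84.4  82. ] tilt 0.504 F inc [ 3.3 -5.   5.5] open 23.8 q [-0.11  0.43  1.94  0.01  0.26 -1.59]
rod r 0.0629 phi 1.944
```

>>> move_arm([
  [[-1.5, 0, 1.5], [0, 0, 0], 1],
  [[-1, 0, 1], [0, 0, 0], 1],
  [[0, 0, 0], [0, 0, 0], 1],
  [[0, 0, 0], [0, 0, 0], 0.45],
  [[0, 0, 0], [0, 0, 0], 0.3],
])

```text
t: 18.23
ee_pos: [0.6326, -0.0206, 0.0794]
tcp_rot: [0.048, 0.968, -0.013, 0.247]
force: [-0.3, 0.2, 0.4]
opening: 0.0308
```

>>> move_arm([
  [[0, 0, 0], [0, 0, 0], 0.2],
  [[0, 0, -8], [0, 0, 0], 0.2],
  [[0, 0, -15], [0, 0, 0], 0.2],
  [[0, 0, -25], [0, 0, 0], 0.2],
  [[0, 0, -25], [0, 0, 0], 0.2],
])

```text
t: 18.85
ee_pos: [0.5975, -0.0171, 0.1455]
tcp_rot: [0.048, 0.968, -0.013, 0.247]
force: [-0.3, -0.1, 0.5]
opening: 0.037
```

>>> move_arm([
  [[0, 0, -30], [0, 0, 0], 0.2],
  [[0, 0, -40], [0, 0, 0], 0.2],
  [[0, 0, -40], [0, 0, 0], 0.2],
  [[0, 0, -20], [0, 0, 0], 0.2],
  [[0, 0, 0], [0, 0, 0], 0.2],
])

```text
t: 19.48
ee_pos: [0.5361, -0.0108, 0.2602]
tcp_rot: [0.048, 0.967, -0.013, 0.249]
force: [0.4, 0.6, -0.2]
opening: 0.0371
```

```bash
python3 - <<'E'
from h import *
st()
for c in('scene','top'):
    snap(c,c+'6')
    for q in('rod_grip','rod_end','rod_pivot','hood_handle','dish_centre','hood_socket'):
        for r in manip.tip_of(c,q)[:1]: print(c,q,np.round(Rz.inv().apply(r['point']-C),4),round(r['confidence'],2))
a=cv2.imread('pics/top6.png')[120:240,240:360];b=cv2.imread('pics/scene6.png')[80:200,230:350]
cv2.imwrite('pics/c6.png',cv2.resize(np.hstack([a,b]),(800,400),interpolation=cv2.INTER_CUBIC))
E
```

```text
t 19.48 inc tcp mm [-34.7 -83.7 260.2] tilt 0.504 F inc [ 0.3  0.6 -0.2] open 37.1 q [-0.11 -0.01  1.99  0.01  0.66 -1.58]
scene rod_grip [ 0.0427 -0.0849  0.1233] 0.45
scene rod_end [ 0.0531 -0.0838  0.2013] 0.3
scene rod_pivot [ 0.0116 -0.0866  0.0685] 0.45
scene hood_handle [0.0423 0.0035 0.3339] 0.85
scene dish_centre [0.0238 0.0368 0.0491] 0.69
scene hood_socket [ 0.0528 -0.0852  0.2031] 0.57
top rod_grip [ 0.0387 -0.0808  0.121 ] 0.65
top rod_pivot [0.0963 0.0002 0.1046] 0.68
top hood_handle [ 0.0378 -0.0044  0.3359] 0.84
top dish_centre [0.0258 0.0383 0.0504] 0.74
top hood_socket [ 0.0552 -0.0834  0.1993] 0.67
```

View pics/c6.png

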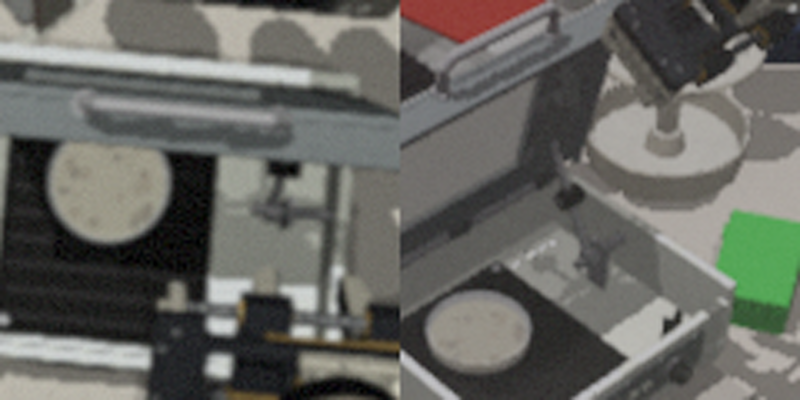

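```bash
python3 - <<'E'
from h import *
h=lambda g: hp(1.343,.4,g,r=.2395)
rows([(pose(-.07,-.06,.36,.45,'r'),3,.35),(h(-.06),12,.35),(h(.02),3,.35),(h(.052),2,.35)])
E
```

```text
[[[-6,8,-35.5],[-0,0.015,0],0.35],[[-5.5,8,-35.5],[-0,0.02,0],0.35],[[-4.5,7.5,-36],[-0,0.015,0],0.35],[[-7.5,5,0.5],[0.005,0.005,0.13],0.35],[[-7,6,0.5],[0,0,0.13],0.35]]
[[[-6,7,0.5],[0.005,0.005,0.135],0.35],[[-5.5,7.5,0.5],[0.005,0.005,0.13],0.35],[[-4,8,0.5],[0,0,0.13],0.35],[[-3,8.5,0.5],[0.005,0.005,0.13],0.35],[[-2,9,0.5],[0.005,0.005,0.13],0.35]]
[[[-0.5,9,0],[0,0,0.13],0.35],[[0.5,9.5,0.5],[0.005,0.005,0.135],0.35],[[2,9,0],[0,0.005,0.13],0.35],[[2.5,8.5,0.5],[0.005,0,0.13],0.35],[[4,8.5,0],[0.005,0.005,0.13],0.35]]
[[[0,-0,26.5],[-0,0,0],0.35],[[0,-0,27],[-0,0,0],0.35],[[0,-0,26.5],[-0,0,0],0.35],[[0,-0,16],[-0,0,0],0.35],[[0,-0,16],[-0,0,0],0.35]]
```

>>> move_arm([
  [[-6, 8, -35.5], [0, 0.015, 0], 0.35],
  [[-5.5, 8, -35.5], [0, 0.02, 0], 0.35],
  [[-4.5, 7.5, -36], [0, 0.015, 0], 0.35],
  [[-7.5, 5, 0.5], [0.005, 0.005, 0.13], 0.35],
  [[-7, 6, 0.5], [0, 0, 0.13], 0.35],
])

```text
t: 20.8
ee_pos: [0.5185, 0.025, 0.3666]
tcp_rot: [0.177, 0.959, 0.015, 0.221]
force: [-0.5, 0.3, -0.3]
opening: 0.0301
```

>>> move_arm([
  [[-6, 7, 0.5], [0.005, 0.005, 0.135], 0.35],
  [[-5.5, 7.5, 0.5], [0.005, 0.005, 0.13], 0.35],
  [[-4, 8, 0.5], [0, 0, 0.13], 0.35],
  [[-3, 8.5, 0.5], [0.005, 0.005, 0.13], 0.35],
  [[-2, 9, 0.5], [0.005, 0.005, 0.13], 0.35],
])

```text
t: 21.42
ee_pos: [0.5568, 0.046, 0.3796]
tcp_rot: [0.478, 0.853, 0.078, 0.192]
force: [0.2, 0.6, 0.6]
opening: 0.0302
```

>>> move_arm([
  [[-0.5, 9, 0], [0, 0, 0.13], 0.35],
  [[0.5, 9.5, 0.5], [0.005, 0.005, 0.135], 0.35],
  [[2, 9, 0], [0, 0.005, 0.13], 0.35],
  [[2.5, 8.5, 0.5], [0.005, 0, 0.13], 0.35],
  [[4, 8.5, 0], [0.005, 0.005, 0.13], 0.35],
])

```text
t: 22.05
ee_pos: [0.5948, 0.0675, 0.3939]
tcp_rot: [0.728, 0.656, 0.133, 0.147]
force: [-0.4, 1.3, -0.3]
opening: 0.03
```

```bash
python3 - <<'E'
from h import *
st()
h=lambda g: hp(1.343,.4,g,r=.2395)
rows([(h(.01),3,.35),(h(.03),2,.35)])
E
```

```text
t 22.05 inc tcp mm [1.590e+01 1.000e-01 3.939e+02] tilt 0.399 F inc [-0.6  1.3 -0.3] open 30.0 q [ 0.07  0.09  1.53 -0.07  1.13  0.19]
[[[-0,-0,23.5],[-0,0,-0],0.35],[[-0,-0,23.5],[-0,0,-0],0.35],[[-0,-0.5,23],[-0,0,-0.005],0.35],[[-0,0,10],[-0,0,0],0.35],[[-0,0,10],[-0,0,0],0.35]]
```

>>> move_arm([
  [[0, 0, 23.5], [0, 0, 0], 0.35],
  [[0, 0, 23.5], [0, 0, 0], 0.35],
  [[0, 0, 23], [0, 0, 0], 0.35],
  [[0, 0, 10], [0, 0, 0], 0.35],
  [[0, 0, 10], [0, 0, 0], 0.35],
])

```text
t: 22.68
ee_pos: [0.6297, 0.0639, 0.311]
tcp_rot: [0.727, 0.658, 0.133, 0.147]
force: [0.4, 0.1, -0.6]
opening: 0.0304
```

>>> move_arm([
  [[0, 0, 10], [0, 0, 0], 0.35],
  [[0, 0, 10], [0, 0, 0], 0.35],
  [[0, 0, 2], [0, 0, 0], 0.35],
  [[0, 0, 0], [0, 0, 0], 0.55],
  [[0, 0, 0], [0, 0, 0], 0.7],
])

```text
t: 23.3
ee_pos: [0.638, 0.063, 0.2911]
tcp_rot: [0.727, 0.658, 0.133, 0.147]
force: [0.7, 0.6, -0.6]
opening: 0.0162
```

```bash
python3 - <<'E'
from h import *
st()
E
```

```text
t 23.3 inc tcp mm [ 59.3  -0.  291.1] tilt 0.4 F inc [ 0.6  0.6 -0.6] open 16.2 q [ 0.06  0.22  1.61 -0.08  0.91  0.19]
```

Centred without contact. Close.

>>> move_arm([
  [[0, 0, 0], [0, 0, 0], 0.8],
  [[0, 0, 0], [0, 0, 0], 1],
  [[0, 0, 0], [0, 0, 0], 1],
  [[0, 0, 0], [0, 0, 0], 1],
  [[0, 0, 0], [0, 0, 0], 1],
])

```text
t: 23.92
ee_pos: [0.6379, 0.063, 0.2908]
tcp_rot: [0.727, 0.658, 0.133, 0.147]
force: [-2.9, -0.2, 2.8]
opening: 0.0091
```

```bash
cat >> h.py <<'E'
def hood(g=.052):
    s=manip.state();r=R.from_quat(s['tcp_rot']);q=Rz.inv().apply(s['ee_pos']-r.apply([0,0,g])-C)-[HX,0,HZ]
    th=np.arctan2(q[2],-q[0]); f=Rz.inv().apply(s['force'])
    print('hood r',round(np.hypot(q[0],q[2]),4),'th',round(th,3),'F outward',round(f@[-np.cos(th),0,np.sin(th)],1),'F up-tangent',round(f@[np.sin(th),0,np.cos(th)],1))
E
python3 - <<'E'
from h import *
st();hood()
rows([(hp(a,.4,.052,r=.2385),1,1) for a in 1.343-np.arange(1,21)*.02],hp(1.343,.4,.052,r=.2385))
E
```

```text
t 23.93 inc tcp mm [ 59.2  -0.  290.8] tilt 0.399 F inc [-2.8 -0.5  2.8] open 9.1 q [ 0.06  0.22  1.61 -0.08  0.91  0.19]
hood r 0.2399 th 1.344 F outward 3.4 F up-tangent -2.1
[[[0,-4.5,-1],[0,0,0],1],[[0,-5,-0.5],[0,0,0],1],[[0,-4.5,-0.5],[0,0,0],1],[[-0,-5,-0.5],[0,0,0],1],[[-0,-4.5,-0.5],[0,0,0],1]]
[[[-0,-5,-0],[0,0,0],1],[[-0,-4.5,-0.5],[0,0,0],1],[[-0,-5,-0],[0,0,0],1],[[-0,-4.5,-0],[0,0,0],1],[[-0,-5,0],[0,0,0],1]]
[[[-0,-5,0],[0,0,0],1],[[-0,-4.5,0.5],[0,0,0],1],[[-0,-5,0.5],[0,0,0],1],[[-0,-4.5,0.5],[0,0,0],1],[[-0,-5,0.5],[0,0,0],1]]
[[[-0,-4.5,0.5],[0,0,0],1],[[-0,-4.5,1],[0,0,0],1],[[-0,-5,0.5],[0,0,0],1],[[-0,-4.5,1],[0,0,0],1],[[-0,-4.5,1],[0,0,0],1]]
```

>>> move_arm([
  [[0, -4.5, -1], [0, 0, 0], 1],
  [[0, -5, -0.5], [0, 0, 0], 1],
  [[0, -4.5, -0.5], [0, 0, 0], 1],
  [[0, -5, -0.5], [0, 0, 0], 1],
  [[0, -4.5, -0.5], [0, 0, 0], 1],
])

```text
t: 24.55
ee_pos: [0.615, 0.0654, 0.2845]
tcp_rot: [0.727, 0.658, 0.133, 0.147]
force: [0.8, 1.6, 2.4]
opening: 0.0091
```

```bash
python3 -c "
from h import *
st();hood()"
```

```text
t 24.55 inc tcp mm [ 36.2   0.  284.5] tilt 0.4 F inc [0.6 1.6 2.4] open 9.1 q [ 0.06  0.19  1.68 -0.08  0.89  0.2 ]
hood r 0.2401 th 1.244 F outward 2.0 F up-tangent 1.3
```

>>> move_arm([
  [[0, -5, 0], [0, 0, 0], 1],
  [[0, -4.5, -0.5], [0, 0, 0], 1],
  [[0, -5, 0], [0, 0, 0], 1],
  [[0, -4.5, 0], [0, 0, 0], 1],
  [[0, -5, 0], [0, 0, 0], 1],
])

```text
t: 25.18
ee_pos: [0.5927, 0.0677, 0.2753]
tcp_rot: [0.727, 0.658, 0.133, 0.147]
force: [3.0, 5.3, -1.5]
opening: 0.0089
```

```bash
python3 -c "
from h import *
st();hood()"
```

```text
t 25.18 inc tcp mm [1.380e+01 1.000e-01 2.753e+02] tilt 0.399 F inc [ 2.4  5.6 -1.5] open 8.9 q [ 0.07  0.15  1.74 -0.09  0.86  0.21]
hood r 0.2398 th 1.143 F outward -2.3 F up-tangent 1.6
```

>>> move_arm([
  [[0, -5, 0], [0, 0, 0], 1],
  [[0, -4.5, 0.5], [0, 0, 0], 1],
  [[0, -4, 0.5], [0, 0, 0], 1],
  [[0, -3, 0], [0, 0, 0], 1],
  [[0, -3, 0.5], [0, 0, 0], 1],
])

```text
t: 25.8
ee_pos: [0.5752, 0.0695, 0.2661]
tcp_rot: [0.727, 0.658, 0.133, 0.147]
force: [-0.6, 5.4, 4.9]
opening: 0.0093
```

```bash
cat >> h.py <<'E'
def look():
    for c in('scene','top'):
        manip.snapshot(c)
        for q in('rod_grip','rod_end','hood_socket'):
            for r in manip.tip_of(c,q)[:1]:
                v=Rz.inv().apply(r['point']-C); print(c,q,np.round(v,4),round(r['confidence'],2),'phi',round(np.arctan2(v[2]-.069,.013-v[0]),2))
E
python3 - <<'E'
from h import *
st();hood();look()
rows([(hp(a,.4,.052,r=.2385),1,1) for a in 1.06-np.arange(1,21)*.01],hp(1.06,.4,.052,r=.2385))
E
```

```text
t 25.8 inc tcp mm [-3.800e+00  1.000e-01  2.661e+02] tilt 0.399 F inc [-1.1  5.3  4.9] open 9.3 q [ 0.08  0.13  1.79 -0.09  0.83  0.22]
hood r 0.2395 th 1.061 F outward 4.8 F up-tangent 1.4
scene rod_grip [ 0.0249 -0.0855  0.127 ] 0.46 phi 1.77
scene hood_socket [ 0.0298 -0.0843  0.1887] 0.78 phi 1.71
top hood_socket [ 0.0313 -0.0852  0.1868] 0.6 phi 1.72
[[[0,-2.5,0.5],[0,0,0],1],[[-0,-2,0],[0,0,0],1],[[0,-2.5,0.5],[0,0,0],1],[[-0,-2.5,0],[0,0,0],1],[[-0,-2.5,0.5],[0,0,0],1]]
[[[-0,-2,0.5],[0,0,0],1],[[-0,-2.5,0.5],[0,0,0],1],[[-0,-2.5,0.5],[0,0,0],1],[[-0,-2,0.5],[0,0,0],1],[[-0,-2.5,0.5],[0,0,0],1]]
[[[-0,-2.5,0.5],[0,0,0],1],[[-0,-2,0.5],[0,0,0],1],[[-0,-2.5,0.5],[0,0,0],1],[[-0,-2.5,0.5],[0,0,0],1],[[-0,-2,0.5],[0,0,0],1]]
[[[-0,-2.5,0.5],[0,0,0],1],[[-0,-2,1],[0,0,0],1],[[-0,-2.5,0.5],[0,0,0],1],[[-0,-2.5,0.5],[0,0,0],1],[[-0,-2,1],[0,0,0],1]]
```

>>> move_arm([
  [[0, -2.5, 0.5], [0, 0, 0], 1],
  [[0, -2, 0], [0, 0, 0], 1],
  [[0, -2.5, 0.5], [0, 0, 0], 1],
  [[0, -2.5, 0], [0, 0, 0], 1],
  [[0, -1, 0], [0, 0, 0], 1],
])

```text
t: 26.82
ee_pos: [0.5656, 0.0704, 0.2603]
tcp_rot: [0.727, 0.658, 0.132, 0.146]
force: [3.1, 6.6, -2.3]
opening: 0.009
```

```bash
python3 -c "
from h import *
st();hood()"
```

```text
t 26.82 inc tcp mm [-13.4   0.  260.3] tilt 0.397 F inc [ 2.5  6.9 -2.3] open 9.0 q [ 0.08  0.11  1.82 -0.1   0.82  0.23]
hood r 0.2395 th 1.014 F outward -3.3 F up-tangent 0.9
```

```bash
python3 - <<'E'
from h import *
from scipy.optimize import brentq
def ball(th,s,b=.0115): return np.array([.093-s*np.cos(th)+b*np.sin(th)*-1*-1*0,0,0])
def pt(th,s,b=.0115,y=-.0855): # b below hood plane (towards underside)
    return np.array([HX-s*np.cos(th)-b*np.sin(th),y,HZ+s*np.sin(th)-b*np.cos(th)])
f=lambda th,s: np.hypot(*(pt(th,s)-[.013,-.0855,.069])[[0,2]])-.112
for s in (.094,.0985,.103,.1075,.112):
    th=brentq(f,.6,1.5,args=(s,)); v=pt(th,s); print(s,round(th,3),'phi',round(np.arctan2(v[2]-.069,.013-v[0]),3))
for th in (1.34,1.06,1.014): print(th,[round(brentq(lambda s:f(th,s),.05,.13),4)])
i=manip.camera_info('scene');K=i['camera_matrix'];Ti=np.linalg.inv(i['T'])
im=cv2.imread('pics/scene4.png');c0,r0,S=250,85,9
z=cv2.resize(im[r0:r0+65,c0:c0+80],None,fx=S,fy=S,interpolation=cv2.INTER_CUBIC)
z=cv2.convertScaleAbs(z,alpha=1.8)
for s,col in((.094,(0,255,0)),(.103,(0,0,255)),(.112,(255,0,0))):
  for b in(.0,.0115,.02):
    q=Ti[:3,:3]@inc(*pt(1.34,s,b))+Ti[:3,3];u=(K@q/q[2])[:2]
    cv2.circle(z,tuple(int(v) for v in (u-[c0,r0]+.5)*S),2,col,-1)
cv2.imwrite('pics/c7.png',z)
E
```

```text
0.094 1.019 phi 1.759
0.0985 0.974 phi 1.706
0.103 0.929 phi 1.652
0.1075 0.886 phi 1.598
0.112 0.843 phi 1.543
1.34 [0.0668]
1.06 [0.0901]
1.014 [0.0945]
```

View pics/c7.png

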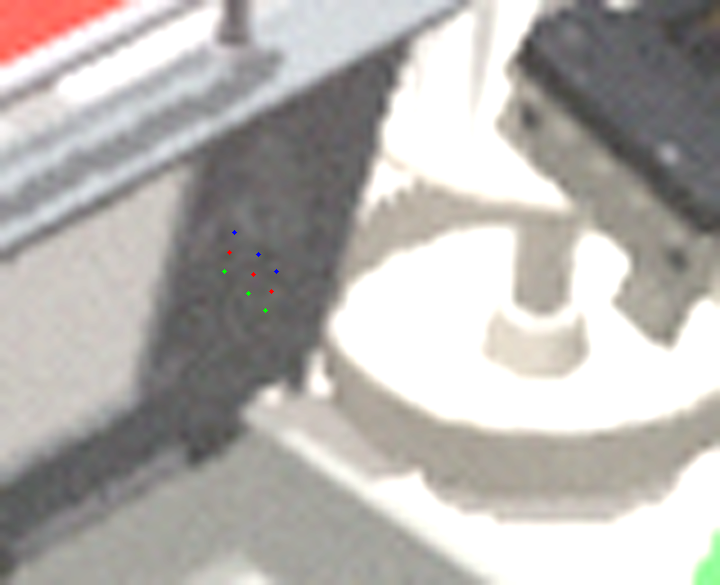

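>>> move_arm([
  [[0, -0.5, 0.1], [0, 0, 0], 1],
  [[0, -0.5, 0.1], [0, 0, 0], 1],
  [[0, -0.5, 0.1], [0, 0, 0], 1],
  [[0, -0.4, 0.1], [0, 0, 0], 1],
  [[0, 0, 0], [0, 0, 0], 1],
])

```text
t: 27.45
ee_pos: [0.5642, 0.0705, 0.2594]
tcp_rot: [0.727, 0.658, 0.132, 0.146]
force: [0.9, 5.6, -0.7]
opening: 0.009
```

>>> move_arm([
  [[0, -0.6, 0.1], [0, 0, 0], 1],
  [[0, -0.5, 0.1], [0, 0, 0], 1],
  [[0, -0.5, 0.1], [0, 0, 0], 1],
  [[0, -0.5, 0.1], [0, 0, 0], 1],
  [[0, 0, 0], [0, 0, 0], 1],
])

```text
t: 28.08
ee_pos: [0.5625, 0.0707, 0.2583]
tcp_rot: [0.727, 0.658, 0.132, 0.146]
force: [2.2, 5.4, -0.6]
opening: 0.0091
```

>>> move_arm([
  [[0, -0.6, 0.1], [0, 0, 0], 1],
  [[0, -0.6, 0.1], [0, 0, 0], 1],
  [[0, -0.5, 0.1], [0, 0, 0], 1],
  [[0, -0.5, 0.1], [0, 0, 0], 1],
  [[0, 0, 0], [0, 0, 0], 1],
])

```text
t: 28.7
ee_pos: [0.5606, 0.0709, 0.2571]
tcp_rot: [0.727, 0.658, 0.132, 0.146]
force: [1.1, 6.3, 0.1]
opening: 0.009
```

>>> move_arm([
  [[0, -0.6, 0.1], [0, 0, 0], 1],
  [[0, -0.6, 0.1], [0, 0, 0], 1],
  [[0, -0.5, 0.1], [0, 0, 0], 1],
  [[0, -0.5, 0.1], [0, 0, 0], 1],
  [[0, 0, 0], [0, 0, 0], 1],
])

```text
t: 29.32
ee_pos: [0.5588, 0.0711, 0.2559]
tcp_rot: [0.727, 0.658, 0.133, 0.147]
force: [0.9, 7.3, 0.5]
opening: 0.0091
```

>>> move_arm([
  [[0, -0.6, 0.1], [0, 0, 0], 1],
  [[0, -0.6, 0.1], [0, 0, 0], 1],
  [[0, -0.6, 0.1], [0, 0, 0], 1],
  [[0, -0.5, 0.1], [0, 0, 0], 1],
  [[0, 0, 0], [0, 0, 0], 1],
])

```text
t: 29.95
ee_pos: [0.5568, 0.0713, 0.2546]
tcp_rot: [0.727, 0.658, 0.132, 0.146]
force: [0.4, 6.0, 1.0]
opening: 0.0089
```

>>> move_arm([
  [[0, -0.6, 0.1], [0, 0, 0], 1],
  [[0, -0.6, 0.1], [0, 0, 0], 1],
  [[0, -0.6, 0.1], [0, 0, 0], 1],
  [[0, -0.5, 0.1], [0, 0, 0], 1],
  [[0, 0, 0], [0, 0, 0], 1],
])

```text
t: 30.58
ee_pos: [0.5549, 0.0715, 0.2533]
tcp_rot: [0.727, 0.658, 0.132, 0.146]
force: [2.0, 6.8, -1.4]
opening: 0.009
```

>>> move_arm([
  [[0, -0.6, 0.2], [0, 0, 0], 1],
  [[0, -0.6, 0.1], [0, 0, 0], 1],
  [[0, -0.6, 0.2], [0, 0, 0], 1],
  [[0, -0.5, 0.1], [0, 0, 0], 1],
  [[0, 0, 0], [0, 0, 0], 1],
])

```text
t: 31.2
ee_pos: [0.5529, 0.0717, 0.252]
tcp_rot: [0.727, 0.658, 0.133, 0.146]
force: [-0.2, 7.4, 0.4]
opening: 0.009
```

```bash
python3 -c "
from h import *
st();hood();look()"
```

```text
t 31.2 inc tcp mm [-2.62e+01  1.00e-01  2.52e+02] tilt 0.398 F inc [-0.9  7.3  0.4] open 9.0 q [ 0.09  0.1   1.86 -0.1   0.79  0.24]
hood r 0.2396 th 0.95 F outward 0.9 F up-tangent -0.5
scene rod_grip [-0.0676 -0.2339  0.0023] 0.69 phi -0.69
scene hood_socket [ 0.0176 -0.0863  0.1809] 0.69 phi 1.61
top hood_socket [ 0.0218 -0.0825  0.1781] 0.76 phi 1.65
```

>>> move_arm([
  [[0, -0.6, 0.1], [0, 0, 0], 1],
  [[0, -0.6, 0.1], [0, 0, 0], 1],
  [[0, -0.6, 0.2], [0, 0, 0], 1],
  [[0, -0.5, 0.1], [0, 0, 0], 1],
  [[0, 0, 0], [0, 0, 0], 1],
])

```text
t: 32.22
ee_pos: [0.5511, 0.0719, 0.2507]
tcp_rot: [0.727, 0.658, 0.133, 0.146]
force: [-0.1, 7.7, 0.6]
opening: 0.0089
```

>>> move_arm([
  [[0, -0.6, 0.2], [0, 0, 0], 1],
  [[0, -0.6, 0.1], [0, 0, 0], 1],
  [[0, -0.6, 0.2], [0, 0, 0], 1],
  [[0, -0.5, 0.1], [0, 0, 0], 1],
  [[0, 0, 0], [0, 0, 0], 1],
])

```text
t: 32.85
ee_pos: [0.5491, 0.072, 0.2491]
tcp_rot: [0.727, 0.658, 0.132, 0.146]
force: [0.8, 6.0, -0.7]
opening: 0.0092
```

>>> move_arm([
  [[0, -0.6, 0.2], [0, 0, 0], 1],
  [[0, -0.6, 0.1], [0, 0, 0], 1],
  [[0, -0.6, 0.2], [0, 0, 0], 1],
  [[0, -0.5, 0.1], [0, 0, 0], 1],
  [[0, 0, 0], [0, 0, 0], 1],
])

```text
t: 33.48
ee_pos: [0.5473, 0.0722, 0.2477]
tcp_rot: [0.727, 0.658, 0.133, 0.146]
force: [1.5, 6.6, 0.5]
opening: 0.0084
```

```bash
python3 - <<'E'
from h import *
st();hood()
p,d=snap('scene','s8')
cv2.imwrite('pics/c8.png',cv2.resize(cv2.convertScaleAbs(p[100:200,240:370,::-1],alpha=1.5),None,fx=6,fy=6,interpolation=cv2.INTER_CUBIC))
P=cloud('scene',d);Q=Rz.inv().apply((P-C)[d>0]);m=(abs(Q[:,1]+.0855)<.014)&(Q[:,0]>-.06)&(Q[:,0]<.08)&(Q[:,2]>.05)&(Q[:,2]<.21)
print(np.round(Q[m]*1000).astype(int).tolist()[:60])
E
```

```text
t 33.48 inc tcp mm [-3.190e+01  1.000e-01  2.477e+02] tilt 0.398 F inc [0.8 6.8 0.5] open 8.4 q [ 0.09  0.09  1.88 -0.1   0.78  0.25]
hood r 0.2395 th 0.921 F outward -0.1 F up-tangent 0.9
[[-2, -91, 195], [-4, -81, 197], [-3, -86, 195], [-2, -80, 194], [4, -78, 188], [1, -79, 189], [15, -83, 175], [8, -79, 181], [17, -80, 171], [17, -85, 169], [40, -97, 145], [21, -85, 163], [18, -86, 164], [49, -98, 136], [18, -82, 162], [18, -86, 161], [50, -94, 133], [20, -85, 156], [16, -85, 158], [38, -74, 147], [18, -83, 155], [14, -83, 157], [46, -74, 139], [19, -83, 150], [17, -86, 150], [49, -73, 133], [20, -85, 145], [13, -82, 151], [17, -90, 144], [16, -94, 142], [23, -84, 140], [18, -83, 143], [15, -84, 145], [17, -91, 140], [11, -89, 144], [13, -96, 139], [22, -75, 141], [20, -78, 141], [16, -77, 144], [16, -81, 142], [17, -87, 138], [14, -88, 139], [13, -91, 138], [10, -92, 139], [11, -98, 136], [26, -75, 135], [22, -75, 138], [20, -77, 138], [14, -75, 143], [14, -79, 140], [12, -82, 140], [11, -85, 139], [11, -89, 137], [9, -92, 136], [7, -94, 136], [25, -74, 133], [21, -75, 135], [17, -74, 137], [15, -76, 138], [12, -77, 139]]
```

View pics/c8.png

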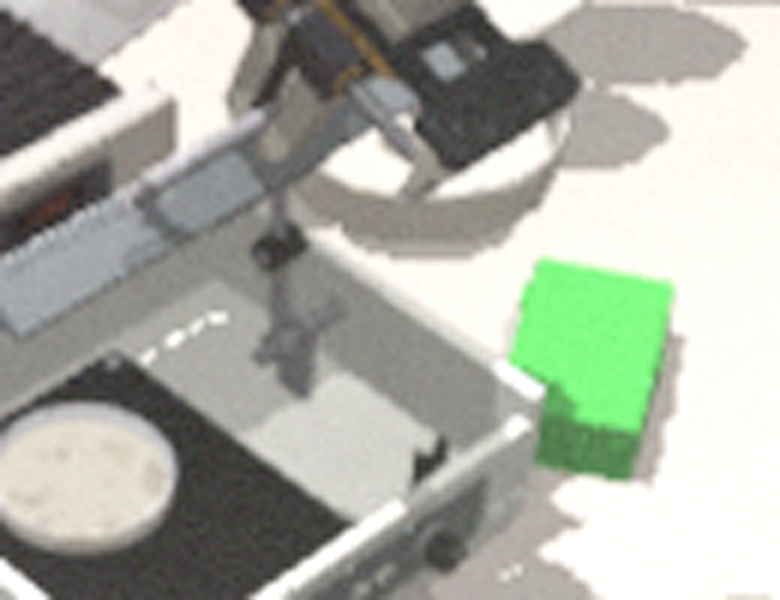

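>>> move_arm([
  [[0, -0.6, 0.2], [0, 0, 0], 1],
  [[0, -0.6, 0.1], [0, 0, 0], 1],
  [[0, -0.5, 0.2], [0, 0, 0], 1],
  [[0, -0.5, 0.1], [0, 0, 0], 1],
  [[0, 0, 0], [0, 0, 0], 1],
])

```text
t: 34.15
ee_pos: [0.5455, 0.0724, 0.2463]
tcp_rot: [0.727, 0.658, 0.132, 0.147]
force: [0.3, 6.7, 0.2]
opening: 0.0088
```

>>> move_arm([
  [[0, -0.6, 0.2], [0, 0, 0], 1],
  [[0, -0.6, 0.1], [0, 0, 0], 1],
  [[0, -0.5, 0.2], [0, 0, 0], 1],
  [[0, -0.5, 0.1], [0, 0, 0], 1],
  [[0, 0, 0], [0, 0, 0], 1],
])

```text
t: 34.78
ee_pos: [0.5442, 0.0725, 0.2454]
tcp_rot: [0.727, 0.658, 0.133, 0.147]
force: [2.8, 5.8, 0.9]
opening: 0.0091
```

>>> move_arm([
  [[0, -0.4, 0.1], [0, 0, 0], 1],
  [[0, -0.4, 0.1], [0, 0, 0], 1],
  [[0, -0.3, 0.1], [0, 0, 0], 1],
  [[0, 0, 0], [0, 0, 0], 1],
  [[0, 0, 0], [0, 0, 0], 1],
])

```text
t: 35.4
ee_pos: [0.5437, 0.0726, 0.2449]
tcp_rot: [0.727, 0.658, 0.133, 0.147]
force: [3.2, 5.0, 1.1]
opening: 0.009
```

```bash
python3 -c "
from h import *
st();hood()"
```

```text
t 35.4 inc tcp mm [-35.5   0.  244.9] tilt 0.4 F inc [2.7 5.3 1.1] open 9.0 q [ 0.09  0.09  1.89 -0.11  0.77  0.25]
hood r 0.2396 th 0.901 F outward -0.8 F up-tangent 2.8
```

>>> move_arm([
  [[0, -0.4, 0.1], [0, 0, 0], 1],
  [[0, -0.4, 0.1], [0, 0, 0], 1],
  [[0, -0.3, 0.1], [0, 0, 0], 1],
  [[0, 0, 0], [0, 0, 0], 1],
  [[0, 0, 0], [0, 0, 0], 1],
])

```text
t: 36.02
ee_pos: [0.5431, 0.0726, 0.2445]
tcp_rot: [0.727, 0.658, 0.134, 0.148]
force: [6.1, 4.8, 1.5]
opening: 0.0091
```

```bash
python3 -c "
from h import *
st();hood()"
```

```text
t 36.02 inc tcp mm [-36.1   0.  244.5] tilt 0.401 F inc [5.6 5.4 1.5] open 9.1 q [ 0.09  0.09  1.89 -0.11  0.77  0.25]
hood r 0.2396 th 0.898 F outward -2.3 F up-tangent 5.3
```

>>> move_arm([
  [[0, -0.4, 0.1], [0, 0, 0], 1],
  [[0, -0.3, 0.1], [0, 0, 0], 1],
  [[0, -0.3, 0.1], [0, 0, 0], 1],
  [[0, 0, 0], [0, 0, 0], 1],
  [[0, 0, 0], [0, 0, 0], 1],
])

```text
t: 36.65
ee_pos: [0.5427, 0.0727, 0.2441]
tcp_rot: [0.726, 0.658, 0.134, 0.148]
force: [6.3, 5.0, 1.7]
opening: 0.0091
```

```bash
python3 -c "
from h import *
st();hood();look()"
```

```text
t 36.65 inc tcp mm [-3.650e+01  1.000e-01  2.441e+02] tilt 0.402 F inc [5.8 5.6 1.7] open 9.1 q [ 0.09  0.09  1.9  -0.11  0.77  0.25]
hood r 0.2396 th 0.895 F outward -2.3 F up-tangent 5.5
scene rod_grip [ 0.0138 -0.0861  0.1286] 0.68 phi 1.58
top hood_socket [ 0.0199 -0.083   0.1765] 0.78 phi 1.63
```

>>> move_arm([
  [[0, -0.4, 0.1], [0, 0, 0], 1],
  [[0, -0.4, 0.1], [0, 0, 0], 1],
  [[0, -0.4, 0.1], [0, 0, 0], 1],
  [[0, -0.3, 0.1], [0, 0, 0], 1],
  [[0, 0, 0], [0, 0, 0], 1],
])

```text
t: 37.67
ee_pos: [0.5416, 0.0728, 0.2434]
tcp_rot: [0.726, 0.658, 0.134, 0.148]
force: [7.2, 4.0, 1.4]
opening: 0.0087
```

```bash
python3 -c "
from h import *
st();hood()"
```

```text
t 37.67 inc tcp mm [-3.760e+01  1.000e-01  2.434e+02] tilt 0.402 F inc [6.7 4.7 1.4] open 8.7 q [ 0.09  0.08  1.9  -0.11  0.77  0.25]
hood r 0.2397 th 0.89 F outward -3.1 F up-tangent 6.1
```

```bash
cat >> h.py <<'E'
def plane(c='top'):
    p,d=manip.snapshot(c);P=cloud(c,d);Q=Rz.inv().apply((P-C).reshape(-1,3));Q=Q[(d>0).ravel()]
    # top face of hood: x from hinge to front, away from gripper (|y|>0.06)
    m=(Q[:,0]>-.02)&(Q[:,0]<.075)&(abs(Q[:,1])>.075)&(abs(Q[:,1])<.13)&(Q[:,2]>.1)&(Q[:,2]<.3)
    Q=Q[m]; 
    for _ in range(6):
        A=np.polyfit(Q[:,0],Q[:,2],1);e=Q[:,2]-np.polyval(A,Q[:,0]);k=abs(e)<max(.003,2*e.std());Q=Q[k]
    print(c,'plane theta',round(np.arctan(-A[0]),4),'n',len(Q),'rms',round(e.std(),4),'z at x=.02',round(np.polyval(A,.02),4))
E
python3 -c "
from h import *
plane();plane();look()"
```

```text
top plane theta 0.8845 n 1367 rms 0.0014 z at x=.02 0.2047
top plane theta 0.8848 n 1379 rms 0.0015 z at x=.02 0.2046
scene rod_grip [ 0.0149 -0.0856  0.1266] 0.5 phi 1.6
top rod_grip [-7.430e-02 -2.331e-01 -1.000e-04] 0.4 phi -0.67
top hood_socket [ 0.0161 -0.0834  0.1717] 0.94 phi 1.6
```

>>> move_arm([
  [[0, -0.4, 0.1], [0, 0, 0], 1],
  [[0, -0.4, 0.1], [0, 0, 0], 1],
  [[0, -0.4, 0.1], [0, 0, 0], 1],
  [[0, -0.3, 0.1], [0, 0, 0], 1],
  [[0, 0, 0], [0, 0, 0], 1],
])

```text
t: 38.8
ee_pos: [0.5406, 0.0729, 0.2425]
tcp_rot: [0.726, 0.658, 0.134, 0.148]
force: [7.4, 5.9, 1.9]
opening: 0.0091
```

```bash
python3 -c "
from h import *
st();hood();plane();plane()"
```

```text
t 38.8 inc tcp mm [-3.860e+01  1.000e-01  2.425e+02] tilt 0.403 F inc [6.8 6.6 1.9] open 9.1 q [ 0.09  0.08  1.9  -0.11  0.76  0.25]
hood r 0.2397 th 0.884 F outward -2.9 F up-tangent 6.4
top plane theta 0.8781 n 1375 rms 0.0015 z at x=.02 0.2035
top plane theta 0.8786 n 1372 rms 0.0015 z at x=.02 0.2036
```

>>> move_arm([
  [[0, -0.4, 0.1], [0, 0, 0], 1],
  [[0, -0.4, 0.1], [0, 0, 0], 1],
  [[0, -0.4, 0.2], [0, 0, 0], 1],
  [[0, -0.4, 0.1], [0, 0, 0], 1],
  [[0, 0, 0], [0, 0, 0], 1],
])

```text
t: 39.52
ee_pos: [0.5398, 0.073, 0.2418]
tcp_rot: [0.726, 0.657, 0.135, 0.149]
force: [10.4, 4.0, 2.6]
opening: 0.0088
```

```bash
python3 -c "
from h import *
st();hood();plane()"
```

```text
t 39.52 inc tcp mm [-3.940e+01  1.000e-01  2.418e+02] tilt 0.404 F inc [9.9 5.  2.6] open 8.8 q [ 0.09  0.08  1.91 -0.11  0.76  0.25]
hood r 0.2397 th 0.879 F outward -4.4 F up-tangent 9.3
top plane theta 0.8762 n 1388 rms 0.0016 z at x=.02 0.2027
```

>>> move_arm([
  [[0, -0.3, 0.1], [0, 0, 0], 1],
  [[0, -0.3, 0.1], [0, 0, 0], 1],
  [[0, 0, 0], [0, 0, 0], 1],
  [[0, 0, 0], [0, 0, 0], 1],
  [[0, 0, 0], [0, 0, 0], 1],
])

```text
t: 40.2
ee_pos: [0.5396, 0.0731, 0.2417]
tcp_rot: [0.726, 0.657, 0.135, 0.149]
force: [10.2, 3.8, 2.3]
opening: 0.0091
```

```bash
python3 -c "
from h import *
st();hood();plane();look()"
```

```text
t 40.2 inc tcp mm [-3.960e+01  1.000e-01  2.417e+02] tilt 0.405 F inc [9.8 4.8 2.3] open 9.1 q [ 0.09  0.08  1.91 -0.11  0.76  0.26]
hood r 0.2397 th 0.878 F outward -4.5 F up-tangent 9.0
top plane theta 0.8732 n 1394 rms 0.0014 z at x=.02 0.2025
scene rod_grip [ 0.0135 -0.086   0.1265] 0.42 phi 1.58
top hood_socket [ 0.0934 -0.0007  0.103 ] 0.68 phi 2.74
```

>>> move_arm([
  [[0, -0.4, 0.1], [0, 0, 0], 1],
  [[0, -0.4, 0.1], [0, 0, 0], 1],
  [[0, 0, 0], [0, 0, 0], 1],
  [[0, 0, 0], [0, 0, 0], 1],
  [[0, 0, 0], [0, 0, 0], 1],
])

```text
t: 41.28
ee_pos: [0.5393, 0.0731, 0.2414]
tcp_rot: [0.726, 0.657, 0.135, 0.149]
force: [12.2, 4.3, 2.8]
opening: 0.009
```

```bash
python3 -c "
from h import *
st();hood();plane();plane()"
```

```text
t 41.27 inc tcp mm [-3.990e+01  1.000e-01  2.414e+02] tilt 0.405 F inc [11.7  5.5  2.8] open 9.0 q [ 0.09  0.08  1.91 -0.11  0.76  0.26]
hood r 0.2397 th 0.876 F outward -5.4 F up-tangent 10.7
top plane theta 0.8707 n 1360 rms 0.0015 z at x=.02 0.2022
top plane theta 0.8722 n 1400 rms 0.0015 z at x=.02 0.202
```

>>> move_arm([
  [[0, 0.5, -0.1], [0, 0, 0], 1],
  [[0, 0.5, -0.1], [0, 0, 0], 1],
  [[0, 0.5, -0.1], [0, 0, 0], 1],
  [[0, 0.5, -0.1], [0, 0, 0], 1],
  [[0, 0, 0], [0, 0, 0], 1],
])

```text
t: 42.0
ee_pos: [0.5398, 0.073, 0.2418]
tcp_rot: [0.726, 0.658, 0.134, 0.148]
force: [6.1, 5.0, 4.3]
opening: 0.0092
```

```bash
python3 -c "
from h import *
st();hood();plane();plane()"
```

```text
t 42.0 inc tcp mm [-3.940e+01  1.000e-01  2.418e+02] tilt 0.403 F inc [5.6 5.6 4.3] open 9.2 q [ 0.09  0.08  1.91 -0.11  0.76  0.25]
hood r 0.2397 th 0.88 F outward -0.3 F up-tangent 7.1
top plane theta 0.8764 n 1382 rms 0.0014 z at x=.02 0.2028
top plane theta 0.8749 n 1389 rms 0.0015 z at x=.02 0.2027
```

>>> move_arm([
  [[0, 0.8, -0.2], [0, 0, 0], 1],
  [[0, 0.8, -0.2], [0, 0, 0], 1],
  [[0, 0.7, -0.2], [0, 0, 0], 1],
  [[0, 0.5, -0.1], [0, 0, 0], 1],
  [[0, 0, 0], [0, 0, 0], 1],
])

```text
t: 42.72
ee_pos: [0.541, 0.0729, 0.2428]
tcp_rot: [0.727, 0.658, 0.133, 0.147]
force: [0.3, 5.6, 5.0]
opening: 0.0091
```

```bash
python3 -c "
from h import *
st();hood();plane();plane()"
```

```text
t 42.73 inc tcp mm [-3.820e+01  1.000e-01  2.428e+02] tilt 0.4 F inc [-0.3  5.6  5. ] open 9.1 q [ 0.09  0.08  1.9  -0.11  0.77  0.25]
hood r 0.2396 th 0.887 F outward 4.1 F up-tangent 3.0
top plane theta 0.8839 n 1375 rms 0.0015 z at x=.02 0.2041
top plane theta 0.8818 n 1352 rms 0.0015 z at x=.02 0.2043
```

>>> move_arm([
  [[0, 0.6, -0.2], [0, 0, 0], 1],
  [[0, 0, 0], [0, 0, 0], 0.8],
  [[0, 0, 0], [0, 0, 0], 0.75],
  [[0, 0, 0], [0, 0, 0], 0.7],
  [[0, 0, 0], [0, 0, 0], 0.65],
])

```text
t: 43.45
ee_pos: [0.5409, 0.0723, 0.2425]
tcp_rot: [0.727, 0.658, 0.132, 0.147]
force: [0.0, -0.3, -0.4]
opening: 0.0157
```

```bash
python3 -c "
from h import *
st();hood();plane();plane();look()"
```

```text
t 43.45 inc tcp mm [-38.2  -0.5 242.5] tilt 0.398 F inc [ 0.1 -0.3 -0.4] open 15.7 q [ 0.09  0.09  1.9  -0.11  0.77  0.25]
hood r 0.2394 th 0.886 F outward -0.3 F up-tangent -0.2
top plane theta 0.8954 n 1401 rms 0.0015 z at x=.02 0.2066
top plane theta 0.8959 n 1380 rms 0.0014 z at x=.02 0.2069
scene rod_grip [ 0.0148 -0.0866  0.1279] 0.48 phi 1.6
scene rod_end [ 0.0029  0.0049 -0.001 ] 0.53 phi -1.43
scene hood_socket [ 0.0152 -0.0848  0.1786] 0.96 phi 1.59
top hood_socket [ 0.0172 -0.0846  0.175 ] 0.89 phi 1.61
```

>>> move_arm([
  [[0, 0, 0], [0, 0, 0], 0.55],
  [[0, 0, 0], [0, 0, 0], 0.45],
  [[0, 0, 0], [0, 0, 0], 0.35],
  [[0, 0, -3], [0, 0, 0], 0.35],
  [[0, 0, -8], [0, 0, 0], 0.35],
])

```text
t: 44.58
ee_pos: [0.5369, 0.073, 0.2533]
tcp_rot: [0.727, 0.658, 0.133, 0.147]
force: [0.2, -0.3, -0.2]
opening: 0.0304
```

>>> move_arm([
  [[0, 0, -15], [0, 0, 0], 0.35],
  [[0, 0, -25], [0, 0, 0], 0.35],
  [[0, 0, -30], [0, 0, 0], 0.35],
  [[0, 0, -30], [0, 0, 0], 0.35],
  [[0, 0, -20], [0, 0, 0], 0.35],
])

```text
t: 45.2
ee_pos: [0.4901, 0.0778, 0.3663]
tcp_rot: [0.726, 0.658, 0.134, 0.148]
force: [0.7, 0.1, -0.3]
opening: 0.0302
```

```bash
python3 - <<'E'
from h import *
st();plane();plane();look()
a,_=snap('scene','s9');b,_=snap('top','t9')
cv2.imwrite('pics/c9.png',cv2.resize(cv2.convertScaleAbs(np.hstack([b[110:260,210:370],a[80:230,220:380]])[:,:,::-1],alpha=1.3),(800,375),interpolation=cv2.INTER_CUBIC))
for c in('scene','top'):
    for q in('jar','bottle','tip_box','dish_centre'):
        for r in manip.tip_of(c,q)[:1]: print(c,q,np.round(r['point'],3),np.round(Rz.inv().apply(r['point']-C),3),round(r['confidence'],2))
E
```

```text
t 45.2 inc tcp mm [-8.930e+01 -1.000e-01  3.663e+02] tilt 0.401 F inc [ 0.7  0.2 -0.3] open 30.2 q [ 0.12 -0.11  1.79 -0.1   1.07  0.25]
top plane theta 0.8947 n 1401 rms 0.0014 z at x=.02 0.2069
top plane theta 0.8979 n 1366 rms 0.0015 z at x=.02 0.2069
scene rod_grip [ 0.0151 -0.086   0.1266] 0.59 phi 1.61
scene jar [ 0.546  0.273 -0.002] [-0.053  0.199 -0.002] 0.58
scene bottle [0.648 0.278 0.   ] [0.047 0.214 0.   ] 0.66
scene tip_box [ 0.486 -0.153  0.005] [-0.071 -0.231  0.005] 0.81
scene dish_centre [0.606 0.1   0.051] [0.024 0.034 0.051] 0.92
top jar [0.55  0.278 0.001] [-0.049  0.205  0.001] 0.56
top tip_box [ 0.482 -0.154 -0.001] [-0.075 -0.231 -0.001] 0.71
```

View pics/c9.png

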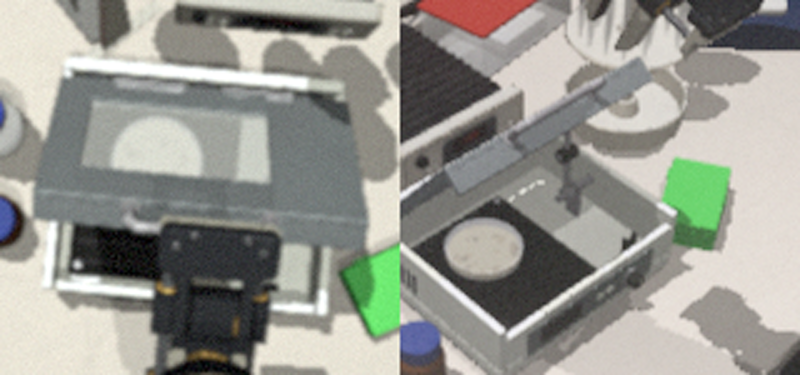

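```bash
python3 -c "
from h import *
print(manip.hand_in())"
```

```text
the job is handed in; nothing more can be done
None
```

The incubator is standing open on its prop rod and the job is handed in, at about 45 s of the 72 s allowed. I raised the hood to about 1.34 rad and it stayed up when I let go. I then swung the rod past upright until it leaned on the hood, carried the hood back down until the rod took it, and let go.

**Last checks**
- **Hood:** with the gripper clear and no force on it, the hood stays at about 0.896 rad, and it was the same in every reading after release.
- **Rod:** it stands at about 1.6 rad, inside the home range and matching the geometry for that hood angle.
- **Surroundings:** the dish, jar, bottle and tip box read the same positions as before, within measuring error. The dish had been hidden under the shut hood, so its first reading is from just after opening.

**What disagreed or went wrong**
- **Finger length:** the real fingertips are about 40 mm short of the reported TCP. My first grip on the handle therefore closed on nothing; I measured the offset from depth and corrected for it.
- **Feeling the rod take the load:** the force first rose at about 0.90 rad, but it was soft. I kept pressing in small steps to confirm it, up to about 11 N (the limit is 15 N). The hood gave about 0.025 rad and sprang back when I unloaded, so I take it as the rod carrying the hood.
- **Ball in the socket:** I could not see it directly. That it is home is inferred from the force, the spring-back and the two angles.

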